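# Hang the mouthguard case on the gated hook and tug-test it

## Robot

A 6-joint arm with a two-finger parallel gripper is mounted at the origin on the work surface. World frame = base frame: x ahead of the robot, y to its left, z up, the work surface at z = 0. Lengths are in m, angles in rad, forces in N, time in s.
With the tool pointing down it reaches from about 0.3 to 0.775 m from the base axis. Payload 14.6 kg.
Tool frame: the origin (TCP) lies at the very end of the fingers, on their centre line; the grasp point (between the pads) lies 19 mm behind it (ctrl.hold_point_z is the z of the grasp point in the tool frame, in m); z points along the fingers, y is the direction in which the jaws open and shut (so a half turn about z gives the same grasp; the last joint's range is limited). The gripper opens to 94 mm and grips with 3 to 60 N. Pads are 16 mm wide; open, the fingers measure 119 mm over their backs; the gripper's body (75 mm by 177 mm) begins 78 mm behind the grasp point.
Start: joints at [1.244, 0.3, 1.521, -0, 1.321, -0.067], TCP at [0.141, 0.532, 0.166] pointing down, gripper open.
Joint ranges: [-3.03, 3.03], [-0.79, 2.21], [0.23, 2.52], [-1.04, 4.18], [0, 3.07], [-2.55, 2.55]. Speed limits (rad/s): [2.22, 2.22, 2.57, 3.14, 3.14, 3.14].

## Interface

Orientations are given as [roll, pitch, yaw] about the fixed x, y, z axes, in that order (R = Rz(yaw) Ry(pitch) Rx(roll)).
In Python, from station import ctrl, cams, hand_in gives the robot as it stands.
- The arm moves only by the tool servo_tool, never from a script. Its argument "rows" is a list of rows, each a list of 7 numbers: the shift along the world's x, y, z in m, then the turn, a rotation vector about the world's x, y, z in rad, then the gripper command: -1 is shut, 1 is fully open, values between are in proportion. A call has exactly 8 rows; each row is the pose to reach, as a shift and turn from the pose measured when the call began; what a row does not reach only later rows make up. A row lasts 1/12 s, in which the tool goes at most 41.7 mm and 7.16 degrees, less where a joint would pass 70% of its speed; a pose out of reach is approached as far as the arm can. A call with a gripper value outside its range is refused whole. The fingers move at their own pace and stop on an object; "newtons" is the grip in N (left out, the last holds). Time passes only in rows, so rows that repeat a pose let the fingers close, or fill a call up. It gives the time, the measured TCP pose, the force and the opening at its end, in the units of the state.
- ctrl.get_obs(): the state, without advancing time (a new reading comes with each control period).
- cams.camera(name): name is "scene" or "top" or "wrist"; returns a dict with "image" (384x512x3 uint8, red, green, blue), "depth" (384x512 float32, m along the optical axis (not along the pixel's ray), 0 where there is no reading), "fx", "fy", "cx", "cy" (pixels), "dist_coeffs" ([k1, k2, p1, p2, k3] as OpenCV has them; the pictures are not rectified), "rvec" (rotation vector, rad) and "tvec" (3), from world to camera coordinates, as OpenCV has them; the wrist camera has in their place "hand_eye" (4x4, takes a point from camera to tool coordinates, whose origin is the TCP and whose axes are the flange's). Camera axes: x right, y down, z forward; pixel columns grow to the right and rows downward; lengths in m; the calibration is good to about 2 mm. A picture is of the moment at which its call begins: read the wrist's pose just before it.
- hand_in(): hands the job in, once; it reports no verdict.
Trained networks look in a picture, given as the dict that the camera call returned (one of the last four; its "shot" number tells which), for a name from the list of things; names that differ only in an ending like _2 or _b are one class to them, and where a whole thing is asked for, a point or a joint stands for the part that bears it (a point fixed in the world has none). Each returns a list of dicts, best first, with "p" (0 to 1); they miss things now and then, are a little off and sometimes report something else, mostly with a low value. They report only what shows in the picture. A call takes as long as a camera call. They do not tell look-alikes from the thing itself.
- cams.spot_in(picture, name): "box" ([left, top, right, bottom] as shares, 0 to 1, of the picture: columns of its width, rows of its height, round what is visible of it).
- cams.place_of(picture, name): "at" ([column, row] as shares, 0 to 1, of the picture: columns of its width, rows of its height: a listed point, or the origin of a listed thing).
The state is a dict: "time_s": time; "qpos": joint angles; "joint_vel": joint speeds; "tau": joint torques, N m; "ee_pos": TCP position; "eef_rot": TCP orientation; "force": force on the tool from outside, world axes, zero at the start; "moment": the same for the moment, N m; "grip_width": finger opening in m.
Only numpy, scipy, OpenCV 4.12 (cv2) and the standard library are available. Lean on these libraries where they do the work, as an engineer would, in place of code of your own. Each camera call takes 0.05 s, during which the arm holds its last target.

## Task

Pick the teal mouthguard case off the turntable and hang it by its steel bail on the cabinet's hook, pressing the bail's bar down past the sprung orange gate until the gate snaps shut above it. While still holding the case, tug it down gently (about 8 newtons, never more than 20) to make sure it is held, then let go and leave it hanging still. Leave the bottle, the jar and the dumbbell where they stand.

Things in the scene. Friction and masses are not known exactly. Their poses are not given: they have to be found in the camera images.
- case_grip (a point): Middle of the upright steel bail on the teal mouthguard case (about 0.12 kg). Bail: two side bars 6 mm (y) by 8 mm (x), outer faces 46 mm apart along y, inner 34 mm, joined by a top bar. Grip both side bars across y from above here: 13 mm below the top bar's centre, 54 mm above the teal body, 114 mm above the case's underside. z up. A half turn about z changes nothing.
- case_bar (a point): Centre of the bail's round top bar (6 mm thick, along the case's y), 127 mm above the case's underside; the opening under it is 64 mm high down to the teal body. Axes as case_grip.
- hook_seat (a point): Nominal seat of the steel hook: the flat upper face of a bar 10 mm wide (y), 7 mm thick. x points from the hook's free end to the cabinet, y across the hook, z up. The slot for the bail's bar runs from x = 0 (tip) to 22 mm (back block); lower the bar at x = 4 to 8 mm. Once hung, its centre is 3 mm above the true seat, which lies up to 10 mm higher or lower than shown: feel for it.
- gate (a joint): Orange sprung gate over the hook's slot, 9 mm wide, 18 mm long, hinged on the 28 mm high back block 24 mm above the seat, reaching to 2 mm from the tip. 0 rad = shut (level); grows to 1.3 as it is pushed down. A bar pressed on it meets some 4 to 8 N; it snaps shut by itself above the bar when the bar's centre is 4 to 8 mm above the seat. It does not open upwards.
- turntable_top (a point): Centre of the top face of the round white turntable (330 mm across, 24 mm above the table) on which the case and bystanders stand; it turns stiffly.
- cabinet: Fixed blue latch cabinet, 160 mm deep (x), 240 wide (y), 170 high; origin at the centre of its underside; x points away from its door. The hook is clamped on its roof and stands out 90 mm in front of the door; it gives way only about 1 mm per 8 N, so pull slowly.
- case: The teal mouthguard case: body 76 mm wide (y), 32 thick (x), 60 high, with a steel bail on top; origin at the centre of its underside, z up, standing on the turntable.
- bottle: Bystander: stainless bottle, 66 mm diameter, 150 mm high; origin at the centre of its underside.
- jar: Bystander: glass jar, 68 mm diameter, 90 mm high; origin at the centre of its underside.
- dumbbell: Bystander: cast iron mini dumbbell, 110 mm long (x), heads 48 mm square; origin at the centre of its underside.
- hook_tip (a point): Nominal top of the hook's upturned tip, 28 mm above the seat; the tip is 6 mm thick (x), 10 mm wide (y). The bail passes over it from the free end (moving along +x of these axes, same as hook_seat) with its bar above the tip. The whole hook is clamped up to 10 mm higher or lower than this, differing each time and not measured.
Things that resemble listed ones, but are neither listed nor needed, are in the scene too. Of the things that look like the case, the middle-sized one is meant.

How it is judged:
On the way, in this order (a step that is already met when the one before it is completed fails the run):
1. the case is held in the fingers and lifted clear of the turntable (height (world z) of case above 0.05 m and contact force between case and the fingers above 1 N), for 0.2 s.
2. with the bail's bar in the hook below the shut gate and the case still in the fingers, it is pulled down on the hook with more than 5 N for 0.2 s (x of case_bar in the frame of hook_seat between -0.001 and 0.023 m and z of case_bar in the frame of hook_seat between -0.012 and 0.0145 m and value of joint gate below 0.15 rad and contact force between case and the fingers above 1 N and contact force between case and cabinet above 5 N), for 0.2 s.
At the end, for the whole second after the job is handed in: The case hangs by its bar in the hook's slot (bar centre 14.5 mm above to 12 mm below the nominal seat), gate shut above it (under 0.15 rad), within 0.25 rad of plumb, still (under 0.05 m/s), released; bystanders not moved over 40 mm nor tipped (x of case_bar in the frame of hook_seat between -0.001 and 0.023 m and y of case_bar in the frame of hook_seat between -0.017 and 0.017 m and z of case_bar in the frame of hook_seat between -0.012 and 0.0145 m and value of joint gate below 0.15 rad and angle between case's own z axis and vertical below 0.25 rad and linear speed of case below 0.05 m/s and contact force between case and the fingers below 0.05 N); the robot touches nothing.
It fails at once if the case is pressed on the hook or cabinet with more than 22 N (contact force between case and cabinet above 22 N).
It fails at once if the bottle is moved more than 40 mm or tipped (distance of bottle from where it was at the start of the episode above 0.04 m or angle between bottle's own z axis and vertical above 0.4 rad).
It fails at once if the jar is moved more than 40 mm or tipped (distance of jar from where it was at the start of the episode above 0.04 m or angle between jar's own z axis and vertical above 0.4 rad).
It fails at once if the dumbbell is moved more than 40 mm (distance of dumbbell from where it was at the start of the episode above 0.04 m).
It also fails if it takes over 72 s, if anything falls off the work surface, if the arm or the gripper's body presses on something with over 40 N, if the wrist force passes 120 N, or if a joint passes its speed limit or range.

## Working session

There is one attempt and no reset: what is moved stays moved. The work goes in short steps, Python scripts to look and compute and a tool call to move; the robot and the scene stay as the last step left them, time stands still between calls to the robot, and variables do not carry over. Pictures are saved under pics/ and viewed, and the job is handed in when it is done.

Besides the shell and the picture viewer there is one more tool, called as a command line: name --pt "numbers of a row" for each row, then --argument value for the rest. servo_tool: Moves the arm, as the interface text tells. Its arguments: {"type":"object","properties":{"rows":{"type":"array"},"newtons":{"type":"number"}},"required":["rows"]}

```bash
ls; mkdir -p pics; cat > h.py <<'E'
import numpy as np, cv2
from station import ctrl, cams, hand_in
def save(p,n,crop=None,s=1):
    im=p["image"][:,:,::-1]
    if crop: l,t,r,b=crop; im=im[t:b,l:r]
    cv2.imwrite("pics/"+n,cv2.resize(im,None,fx=s,fy=s,interpolation=cv2.INTER_CUBIC))
def Rrpy(r):
    from scipy.spatial.transform import Rotation as R
    return R.from_euler('xyz',r).as_matrix()
def pose(p,obs=None):
    """camera->world R,t"""
    if "rvec" in p:
        R,_=cv2.Rodrigues(np.array(p["rvec"],float)); return R.T,-R.T@np.array(p["tvec"],float).ravel()
    H=np.array(p["hand_eye"]); Rt=Rrpy(obs["eef_rot"]); return Rt@H[:3,:3],Rt@H[:3,3]+np.array(obs["ee_pos"])
def ray(p,uv):
    K=np.array([[p["fx"],0,p["cx"]],[0,p["fy"],p["cy"]],[0,0,1.]])
    q=cv2.undistortPoints(np.array([[uv]],float),K,np.array(p["dist_coeffs"],float))[0,0]
    return np.array([q[0],q[1],1.])
def at_z(p,uv,z,obs=None):
    R,t=pose(p,obs); d=R@ray(p,uv); return t+d*(z-t[2])/d[2]
def at_d(p,uv,d=None,obs=None):
    R,t=pose(p,obs)
    if d is None:
        d=p["depth"][int(round(uv[1])),int(round(uv[0]))]
    return t+R@ray(p,uv)*d
def cloud(p,obs=None):
    K=np.array([[p["fx"],0,p["cx"]],[0,p["fy"],p["cy"]],[0,0,1.]])
    h,w=p["depth"].shape; u,v=np.meshgrid(np.arange(w),np.arange(h))
    q=cv2.undistortPoints(np.stack([u,v],-1).reshape(-1,1,2).astype(float),K,np.array(p["dist_coeffs"],float))[:,0]
    R,t=pose(p,obs); d=p["depth"].ravel()
    P=(np.c_[q,np.ones(len(q))]*d[:,None])@R.T+t
    P[d<=0]=np.nan
    return P.reshape(h,w,3)
E
cat > a.py <<'E'
from h import *
print(ctrl.get_obs(), ctrl.hold_point_z)
for n in ("scene","top","wrist"):
    o=ctrl.get_obs(); p=cams.camera(n); save(p,n+"0.png",s=1.5)
    import pickle; pickle.dump((o,{k:v for k,v in p.items()}),open(n+"0.pkl","wb"))
    for k in ("case_grip","case_bar","hook_seat","hook_tip","turntable_top","cabinet","case","bottle","jar","dumbbell"):
        r=cams.place_of(p,k)
        print(n,k,[(round(d["p"],2),round(d["at"][0]*512),round(d["at"][1]*384)) for d in r][:5])
E
python3 a.py
```

```text
pics
{'time_s': 0.0, 'qpos': array([ 1.24439634e+00,  3.00482311e-01,  1.52158996e+00, -2.68962878e-05,
        1.32068775e+00, -6.65819026e-02]), 'joint_vel': array([-1.11764433e-03, -2.09733209e-04,  4.55615482e-04,  4.27838437e-04,
        7.21302596e-05, -1.16591012e-03]), 'tau': array([ 1.17201478e-03, -5.31814170e+01, -3.52732337e+01,  7.09321070e-02,
        2.44975177e-02, -7.17519424e-05]), 'ee_pos': array([0.14119883, 0.53124499, 0.16507645]), 'eef_rot': array([-3.14042614e+00, -5.16740213e-05,  2.88178121e+00]), 'force': array([ 0.61384046,  0.77307339, -0.44943415]), 'moment': array([0.01165461, 0.02132514, 0.03976366]), 'grip_width': 0.09411494846871353} -0.0188
scene case_grip [(0.83, 303, 160), (0.71, 182, 205), (0.68, 269, 273)]
scene case_bar [(0.98, 176, 207), (0.86, 271, 268), (0.6, 304, 158)]
scene hook_seat [(0.59, 332, 194), (0.27, 179, 210)]
scene hook_tip [(0.93, 330, 186)]
scene turntable_top [(0.89, 180, 212)]
scene cabinet [(0.9, 384, 287)]
scene case [(0.96, 302, 199), (0.66, 271, 292), (0.61, 185, 238)]
scene bottle [(0.67, 200, 193)]
scene jar [(0.71, 166, 189)]
scene dumbbell []
top case_grip [(0.83, 334, 167), (0.48, 234, 141)]
top case_bar [(0.92, 336, 168), (0.68, 234, 141), (0.55, 225, 263)]
top hook_seat [(0.85, 188, 196)]
top hook_tip [(0.88, 186, 195)]
top turntable_top [(0.59, 346, 202)]
top cabinet [(0.63, 146, 173)]
top case [(0.7, 238, 144), (0.64, 231, 254), (0.58, 328, 176)]
top bottle [(0.97, 334, 236)]
top jar [(0.63, 372, 230)]
top dumbbell [(0.88, 376, 193)]
wrist case_grip []
wrist case_bar []
wrist hook_seat []
wrist hook_tip []
wrist turntable_top []
wrist cabinet []
wrist case []
wrist bottle []
wrist jar []
wrist dumbbell []
```

View pics/scene0.png

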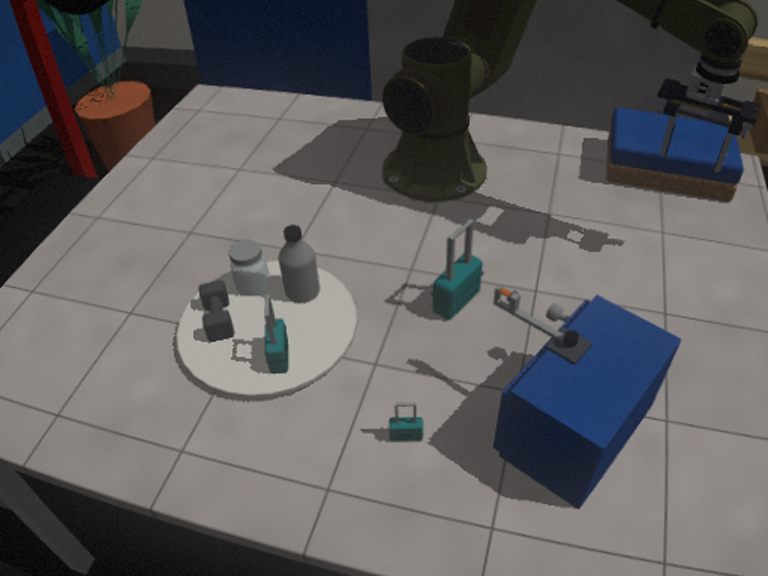

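View pics/top0.png

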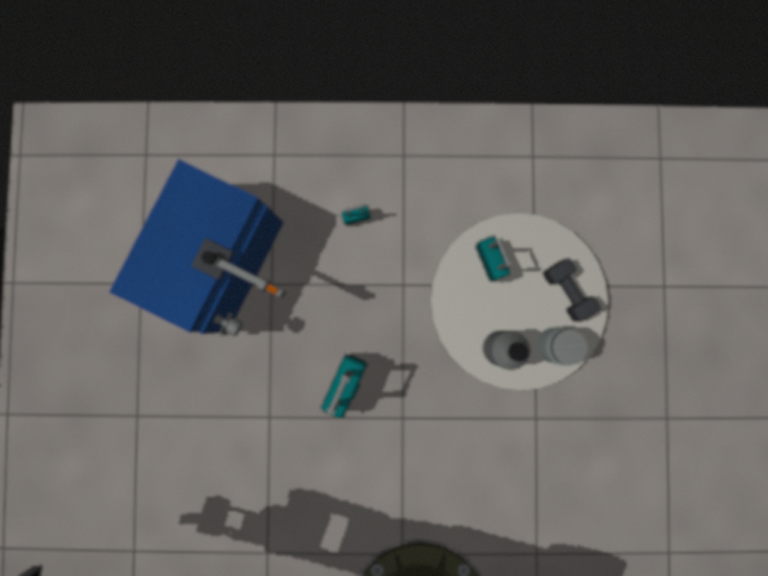

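View pics/wrist0.png

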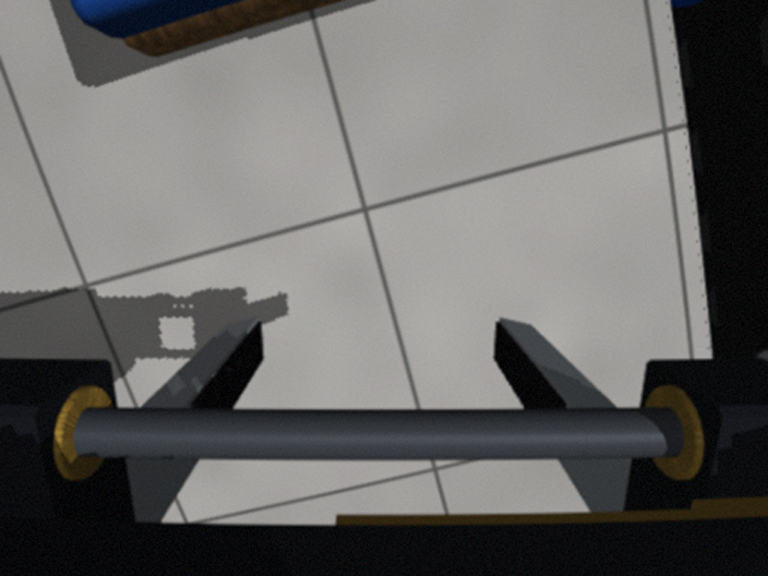

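Three look-alikes, as native scene pixels: (303,190) is the largest and stands on the table, (271,285) is the smallest and stands on the table, and (184,230) is middle-sized and stands on the turntable. The last one fits both "middle-sized" and "on the turntable". I'll confirm its size in a crop and measure it.

```bash
cat > b.py <<'E'
from h import *
import pickle
o,s=pickle.load(open("scene0.pkl","rb")); o,t=pickle.load(open("top0.pkl","rb"))
save(s,"crop_scene.png",(140,180,230,270),7)
save(t,"crop_top.png",(270,130,420,270),5)
save(t,"crop_hook.png",(70,100,230,240),5)
save(s,"crop_hook_s.png",(310,170,460,290),5)
for nm,p in (("scene",s),("top",t)):
    C=cloud(p); im=p["image"].astype(int)
    teal=(im[:,:,1]-im[:,:,0]>25)&(im[:,:,1]>50)&(im[:,:,2]-im[:,:,1]<25)
    n,lab,st,ce=cv2.connectedComponentsWithStats(teal.astype(np.uint8))
    for i in range(1,n):
        if st[i,4]<30: continue
        P=C[lab==i]; P=P[~np.isnan(P[:,0])]
        print(nm,ce[i].round(),st[i,4],"z",np.percentile(P[:,2],[2,50,98]).round(3), "c",P.mean(0).round(3))
        top=P[P[:,2]>np.percentile(P[:,2],98)-.008]
        r=cv2.minAreaRect((top[:,:2]*1000).astype(np.float32)); print("   top rect mm",r, 'zmed',np.median(top[:,2]))
    # blue cabinet roof
    blue=(im[:,:,2]-im[:,:,0]>50)&(im[:,:,2]-im[:,:,1]>30)
    P=C[blue]; P=P[~np.isnan(P[:,0])]; P=P[(abs(P[:,2]-.17)<.006)&(P[:,0]>.1)]
    r=cv2.minAreaRect((P[:,:2]*1000).astype(np.float32)); print(nm,"roof",len(P),P.mean(0),r)
    orange=(im[:,:,0]-im[:,:,2]>60)&(im[:,:,0]>120)
    vv,uu=np.nonzero(orange)
    for v,u in zip(vv,uu):
        if 0.2<C[v,u,0]: print("orange",u,v,C[v,u].round(3))
E
python3 b.py
```

```text
scene [88.  5.] 89 z [-0.06  -0.022  0.009] c [-0.924 -1.465 -0.022]
   top rect mm ((-923.4689331054688, -1465.5872802734375), (58.199745178222656, 24.644926071166992), 88.97581481933594) zmed 0.0036198602651410505
scene [40. 13.] 50 z [-0.253 -0.021  0.029] c [-0.799 -1.751 -0.029]
   top rect mm ((-691.2093505859375, -1653.866455078125), (255.79493713378906, 10.857524871826172), 50.86343765258789) zmed 0.02830738328687854
scene [52. 23.] 128 z [-0.1   -0.043  0.025] c [-0.704 -1.58  -0.044]
   top rect mm ((-630.8814086914062, -1520.8778076171875), (22.606468200683594, 6.945152282714844), 32.73395538330078) zmed 0.02387727062945888
scene [308. 188.] 553 z [0.014 0.077 0.086] c [0.428 0.148 0.065]
   top rect mm ((418.87738037109375, 140.7417755126953), (39.56003952026367, 99.20281982421875), 65.76175689697266) zmed 0.08241428038299281
scene [185. 226.] 201 z [0.064 0.083 0.087] c [ 0.651 -0.116  0.081]
   top rect mm ((646.8085327148438, -124.19367980957031), (70.75527954101562, 27.38213539123535), 21.952295303344727) zmed 0.08320747676949097
scene [272. 283.] 111 z [0.037 0.04  0
[... 1829 characters left out ...]

orange 181 191 [0.582 0.237 0.208]
orange 182 191 [0.583 0.235 0.205]
orange 178 192 [0.58  0.243 0.209]
orange 179 192 [0.58  0.242 0.207]
orange 180 192 [0.58  0.24  0.204]
orange 181 192 [0.58  0.237 0.209]
orange 182 192 [0.58  0.235 0.208]
orange 183 192 [0.58  0.233 0.206]
orange 179 193 [0.578 0.242 0.207]
orange 180 193 [0.578 0.24  0.205]
orange 181 193 [0.578 0.237 0.207]
orange 182 193 [0.578 0.235 0.209]
orange 183 193 [0.578 0.232 0.207]
orange 184 193 [0.578 0.231 0.206]
orange 180 194 [0.575 0.239 0.21 ]
orange 181 194 [0.576 0.237 0.207]
orange 182 194 [0.576 0.235 0.206]
orange 183 194 [0.576 0.232 0.208]
orange 184 194 [0.577 0.236 0.18 ]
orange 183 195 [0.573 0.233 0.206]
```

View pics/crop_scene.png

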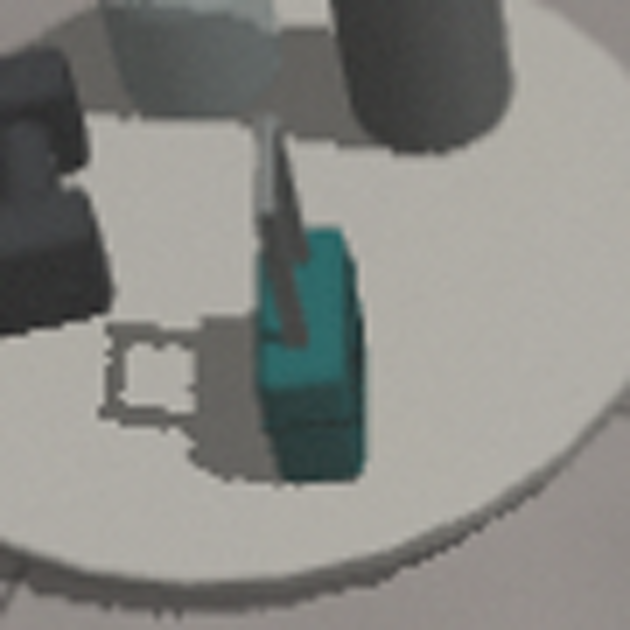

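View pics/crop_top.png

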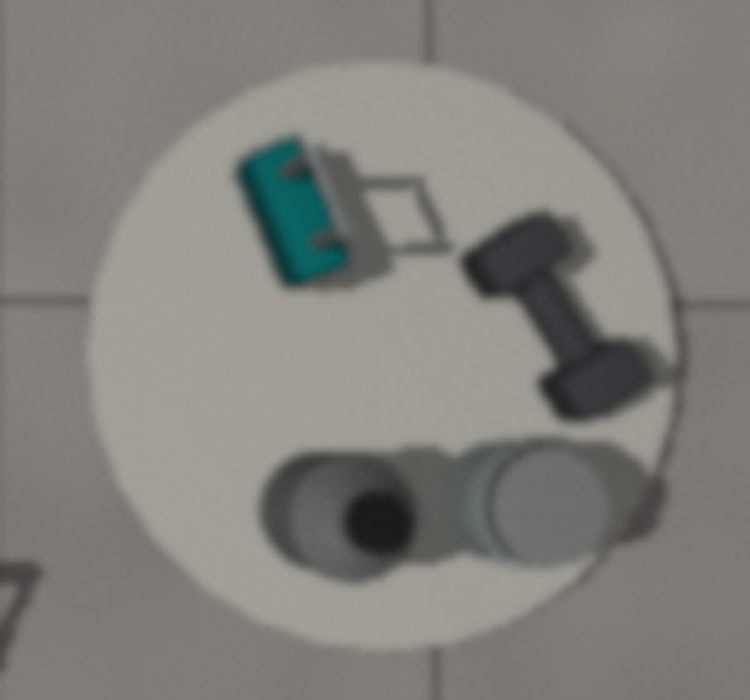

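View pics/crop_hook.png

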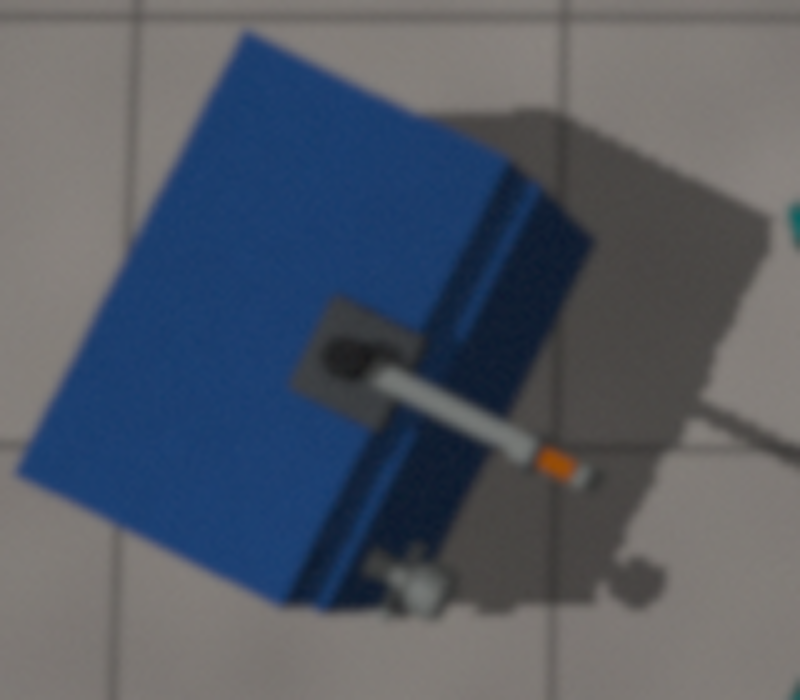

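View pics/crop_hook_s.png

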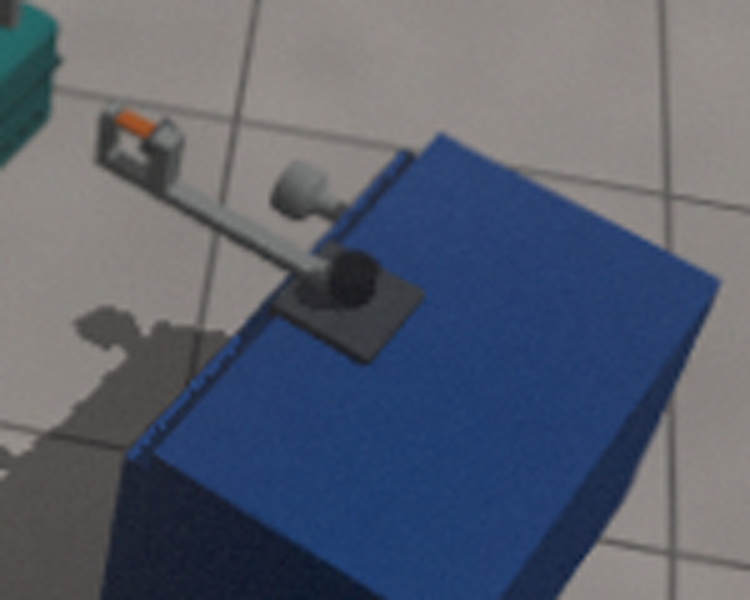

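The crops confirm it. The teal case at top px (328,172) and scene px (185,226) stands on the turntable with its body top at z≈0.084 and is about 71–76 mm wide. The large one is about 99 mm wide and the small one about 50 mm, so this is the middle one. Its long axis lies at about 22.5°. The hook's axis points to the cabinet at about 64°, and the gate is near (0.579,0.237,0.207). Next I'll move above the case.

servo_tool --pt "0 0 0.035 0 0 0 1" --pt "0.01 -0.015 0.07 0 0 -0.05 1" --pt "0.03 -0.035 0.1 0 0 -0.12 1" --pt "0.05 -0.06 0.125 0 0 -0.2 1" --pt "0.07 -0.09 0.14 0 0 -0.3 1" --pt "0.09 -0.12 0.14 0 0 -0.4 1" --pt "0.115 -0.15 0.14 0 0 -0.5 1" --pt "0.14 -0.18 0.14 0 0 -0.6 1"

```text
time_s: 2.32
ee_pos: [0.2819, 0.3501, 0.3061]
eef_rot: [3.141, -0.0, 2.278]
force: [1.2, -0.8, -0.6]
grip_width: 0.0939
```

servo_tool --pt "0.024 -0.031 0 0 0 -0.08 1" --pt "0.048 -0.062 0 0 0 -0.16 1" --pt "0.072 -0.093 0 0 0 -0.22 1" --pt "0.096 -0.124 0 0 0 -0.28 1" --pt "0.12 -0.155 0 0 0 -0.32 1" --pt "0.144 -0.186 0 0 0 -0.32 1" --pt "0.168 -0.217 0 0 0 -0.32 1" --pt "0.19 -0.25 0 0 0 -0.32 1"

```text
time_s: 2.98
ee_pos: [0.4728, 0.0983, 0.3062]
eef_rot: [3.14, -0.0, 1.958]
force: [0.2, 1.1, 0.4]
grip_width: 0.094
```

servo_tool --pt "0.024 -0.031 0 0 0 0 1" --pt "0.048 -0.062 0 0 0 0 1" --pt "0.072 -0.092 0 0 0 0 1" --pt "0.096 -0.123 0 0 0 0 1" --pt "0.12 -0.154 0 0 0 0 1" --pt "0.142 -0.182 -0.01 0 0 0 1" --pt "0.16 -0.205 -0.02 0 0 0 1" --pt "0.173 -0.222 -0.03 0 0 0 1"

```text
time_s: 3.65
ee_pos: [0.6467, -0.1261, 0.2749]
eef_rot: [3.141, -0.0, 1.956]
force: [-0.4, 0.6, 0.2]
grip_width: 0.0941
```

```bash
cat > c.py <<'E'
from h import *
import sys,pickle
n=sys.argv[1]
o=ctrl.get_obs(); p=cams.camera("wrist"); save(p,n+".png",s=1.5); pickle.dump((o,dict(p)),open(n+".pkl","wb"))
print(o["time_s"],o["ee_pos"],o["eef_rot"],o["force"],o["grip_width"]); H=np.array(p["hand_eye"]); print(H.round(3))
for k in sys.argv[2:]:
    for d in cams.place_of(p,k)[:3]:
        u=[d["at"][0]*512,d["at"][1]*384]; dd=p["depth"][int(u[1]),int(u[0])]
        print(k,round(d["p"],2),np.round(u),dd, at_d(p,u,dd,o).round(4))
E
python3 c.py w1 case_bar case_grip
```

```text
3.65 [ 0.64669988 -0.12607155  0.27488793] [ 3.14090837e+00 -3.48315235e-04  1.95615901e+00] [-0.36336739  0.63422534  0.18179   ] 0.0940675829197213
[[-0.001 -0.974 -0.227  0.065]
 [ 1.    -0.001  0.     0.001]
 [-0.001 -0.227  0.974 -0.217]
 [ 0.     0.     0.     1.   ]]
case_bar 0.95 [392.   4.] 0.3633686 [0.7291 0.1209 0.0885]
case_bar 0.61 [250. 178.] 0.47957736 [ 0.6549 -0.1527  0.0216]
case_grip 0.95 [250. 170.] 0.41548362 [ 0.6469 -0.1308  0.0819]
case_grip 0.83 [391.   5.] 0.44407675 [ 0.7508  0.1606 -0.001 ]
```

View pics/w1.png

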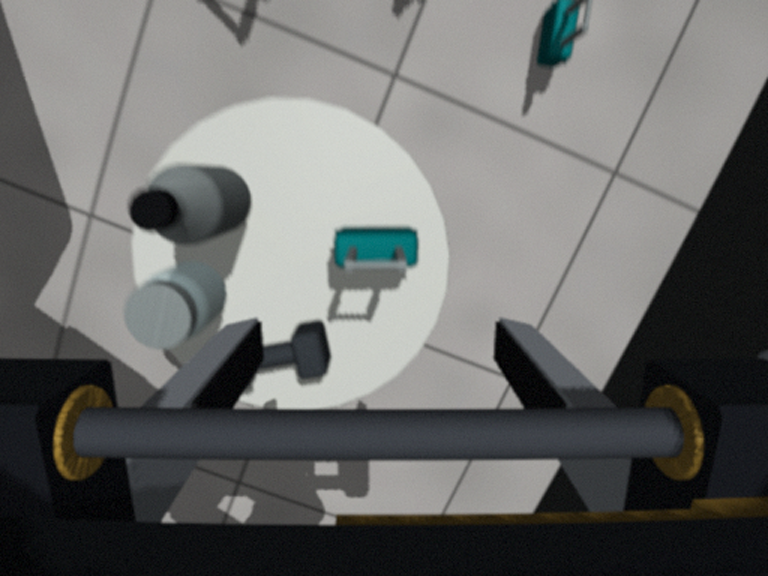

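The picture shows the bail's bar at px (345..405, 266), or native (230..270, 177). The alignment is good. I'll compute the bar's position.

```bash
python3 - <<'E'
from h import *; import pickle
o,p=pickle.load(open("w1.pkl","rb")); save(p,"w1c.png",(210,140,300,220),8)
C=cloud(p,o)
m=(C[:,:,2]>.135)&(C[:,:,2]<.165); m[:, :]&=False
m=(C[:,:,2]>.125)&(C[:,:,2]<.17)&(np.hypot(C[:,:,0]-.646,C[:,:,1]+.125)<.06)
v,u=np.nonzero(m); print(len(u),u.min(),u.max(),v.min(),v.max()); P=C[m]; print(P.mean(0),np.median(P,0)); print(cv2.minAreaRect((P[:,:2]*1000).astype(np.float32)))
for uv in ((230,177),(250,177),(270,177)): print(at_z(p,uv,.152,o).round(4))
im=p["image"].astype(int); t=(im[:,:,1]-im[:,:,0]>25)&(im[:,:,1]>50)&(C[:,:,2]>.075)&(C[:,:,2]<.095)&(C[:,:,1]<0)
Q=C[t]; print(Q.mean(0),cv2.minAreaRect((Q[:,:2]*1000).astype(np.float32)))
E
```

```text
286 229 269 168 178
[ 0.64296403 -0.12452275  0.14996666] [ 0.64242633 -0.12508259  0.15161293]
((643.7407836914062, -125.00823974609375), (45.609188079833984, 8.273828506469727), 22.369787216186523)
[ 0.625  -0.1354  0.152 ]
[ 0.6456 -0.1271  0.152 ]
[ 0.6662 -0.1187  0.152 ]
[ 0.64326865 -0.12108076  0.0817125 ] ((644.388671875, -124.72535705566406), (72.62179565429688, 31.4793643951416), 21.76091766357422)
```

View pics/w1c.png

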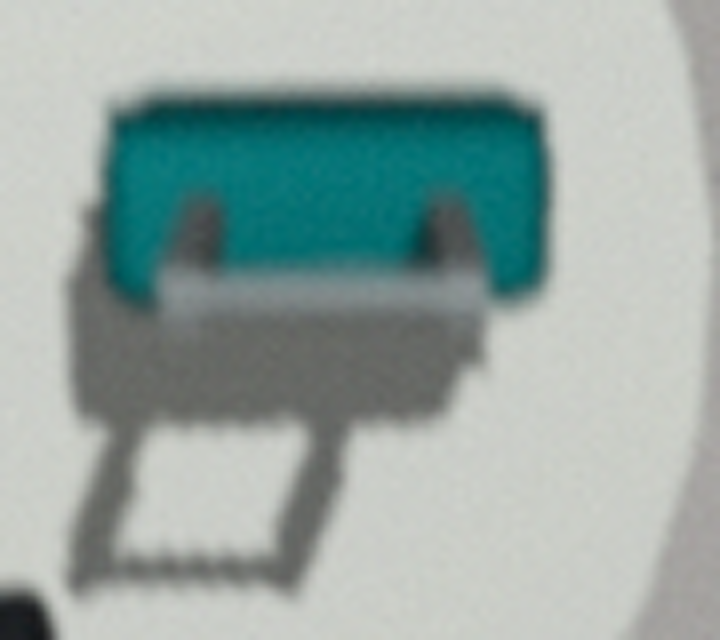

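servo_tool --pt "-0.001 0 -0.03 0 0 0 1" --pt "-0.0025 0.0005 -0.06 0 0 0 1" --pt "-0.0025 0.0005 -0.09 0 0 0 1" --pt "-0.0025 0.0005 -0.115 0 0 0 1" --pt "-0.0025 0.0005 -0.135 0 0 0 1" --pt "-0.0025 0.0005 -0.148 0 0 0 1" --pt "-0.0025 0.0005 -0.156 0 0 0 1" --pt "-0.0025 0.0005 -0.156 0 0 0 1"

```text
time_s: 4.47
ee_pos: [0.6427, -0.1233, 0.1176]
eef_rot: [-3.14, -0.003, 1.957]
force: [-0.5, -0.2, -1.1]
grip_width: 0.0941
```

```bash
python3 c.py w2 case_bar
```

```text
4.4667 [ 0.64269953 -0.12327226  0.1176471 ] [-3.13970655e+00 -2.57883879e-03  1.95671882e+00] [-0.51223898 -0.15295278 -1.05756354] 0.0941063255868934
[[-0.001 -0.974 -0.227  0.065]
 [ 1.    -0.001  0.     0.001]
 [-0.001 -0.227  0.974 -0.217]
 [ 0.     0.     0.     1.   ]]
case_bar 0.75 [251. 229.] 0.19335164 [ 0.6439 -0.126   0.1524]
case_bar 0.26 [253. 217.] 0.32666606 [ 0.6579 -0.1572  0.0235]
```

View pics/w2.png

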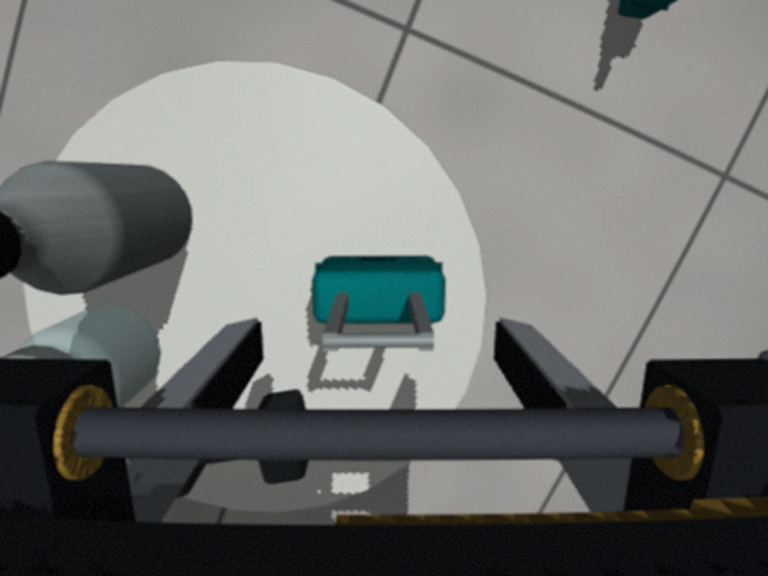

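The bail sits centred between the fingers, with its bar at px (378,340). I'll shift about 3 mm and close.

servo_tool --pt "0.001 -0.0025 0.0015 0 0 0 1" --pt "0.001 -0.0025 0.0015 0 0 0 0.5" --pt "0.001 -0.0025 0.0015 0 0 0 0" --pt "0.001 -0.0025 0.0015 0 0 0 -0.5" --pt "0.001 -0.0025 0.0015 0 0 0 -1" --pt "0.001 -0.0025 0.0015 0 0 0 -1" --pt "0.001 -0.0025 0.0015 0 0 0 -1" --pt "0.001 -0.0025 0.0015 0 0 0 -1" --newtons 40

```text
time_s: 5.23
ee_pos: [0.6446, -0.1263, 0.1211]
eef_rot: [3.141, -0.001, 1.956]
force: [-0.3, -0.2, 0.6]
grip_width: 0.0505
```

servo_tool --pt "0 0 0 0 0 0 -1" --pt "0 0 0 0 0 0 -1" --pt "0 0 0.01 0 0 0 -1" --pt "0 0 0.03 0 0 0 -1" --pt "0 0 0.06 0 0 0 -1" --pt "0 0 0.09 0 0 0 -1" --pt "0 0 0.12 0 0 0 -1" --pt "0 0 0.14 0 0 0 -1" --newtons 40

```text
time_s: 5.9
ee_pos: [0.6448, -0.1264, 0.2655]
eef_rot: [3.138, 0.001, 1.956]
force: [-0.1, -0.2, 0.3]
grip_width: 0.0005
```

```bash
python3 c.py w3 case_bar case_grip; python3 - <<'E'
from h import *
p=cams.camera("scene"); save(p,"s3.png",s=1.5)
E
```

```text
5.9 [ 0.64483881 -0.12635103  0.26545862] [3.13820550e+00 1.30432406e-03 1.95641138e+00] [-0.13912636 -0.2148926   0.3411789 ] 0.0004648694570834336
[[-0.001 -0.974 -0.227  0.065]
 [ 1.    -0.001  0.     0.001]
 [-0.001 -0.227  0.974 -0.217]
 [ 0.     0.     0.     1.   ]]
case_bar 0.94 [396.   0.] 0.35419342 [0.7276 0.1225 0.0882]
case_bar 0.86 [249. 178.] 0.3376017 [ 0.6433 -0.1274  0.1515]
case_bar 0.73 [253. 168.] 0.40472826 [ 0.6483 -0.1262  0.0827]
case_grip 0.81 [392.   2.] 0.4357985 [ 0.7479  0.1609 -0.0021]
case_grip 0.7 [252. 168.] 0.40665317 [ 0.6463 -0.1271  0.0808]
```

View pics/w3.png

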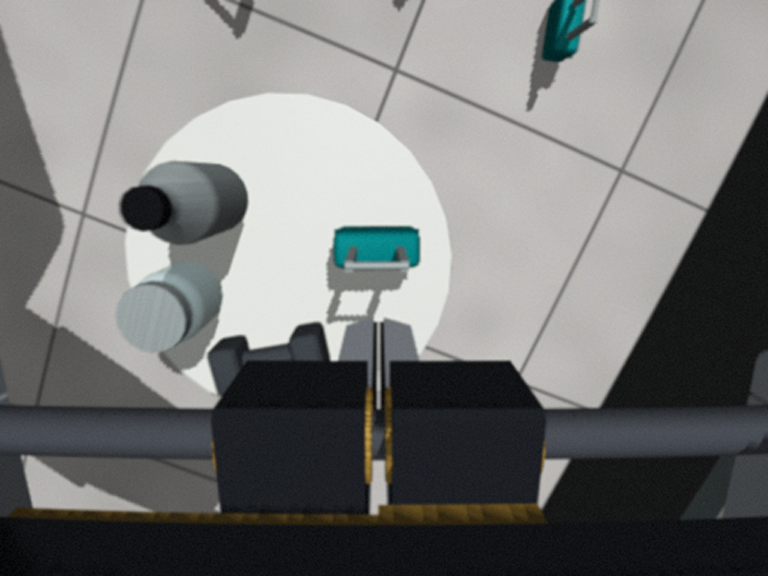

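View pics/s3.png

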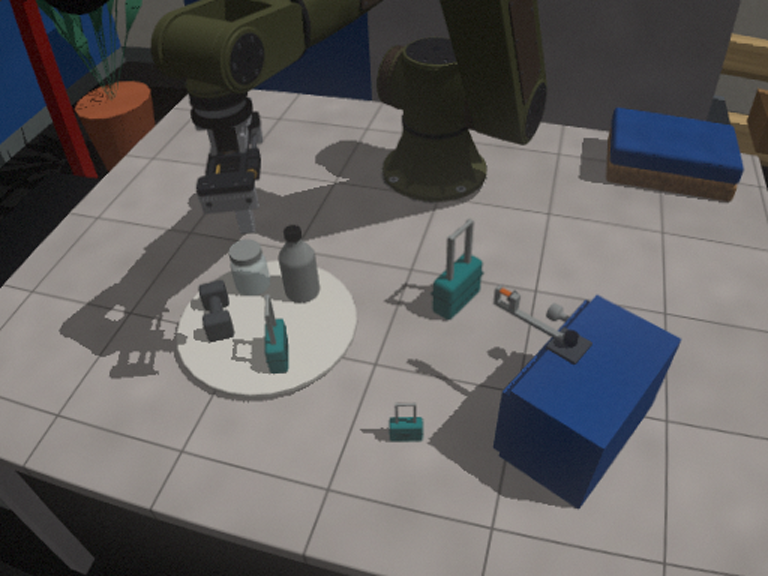

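The grasp missed: the fingers closed to 0 and the case was left undisturbed on the turntable. In the scene view the gripper looks far from the case, at px (245,215). I'll check the reported pose against the scene camera.

```bash
python3 - <<'E'
from h import *
import pickle
from scipy.spatial.transform import Rotation as R
o=ctrl.get_obs(); p=cams.camera("scene"); t=cams.camera("top"); save(p,"s3c.png",(110,60,240,270),3); save(t,"t3.png",s=1.5)
for q in (p,t):
    K=np.array([[q["fx"],0,q["cx"]],[0,q["fy"],q["cy"]],[0,0,1.]])
    pts=np.array([o["ee_pos"],o["ee_pos"]+[0,0,.1],[.644,-.1255,.151],[.644,-.1255,.2655]])
    print(cv2.projectPoints(pts,np.array(q["rvec"]),np.array(q["tvec"]),K,np.array(q["dist_coeffs"]))[0][:,0].round()*1.5)
print(o["qpos"],o["grip_width"])
C=cloud(p)
for v in range(100,170,6): print(v,[tuple(C[v,u].round(3)) for u in range(150,176,6)])
E
```

```text
[[253.5 253.5]
 [241.5 198. ]
 [267.  306. ]
 [253.5 250.5]]
[[520.5 241.5]
 [540.  229.5]
 [502.5 252. ]
 [520.5 241.5]]
[-2.49695947e-01  5.09169701e-01  1.01442359e+00  9.44499828e-04
  1.61780383e+00 -6.35274895e-01] 0.0004228573056082166
100 [(np.float64(0.657), np.float64(-0.126), np.float64(0.446)), (np.float64(0.652), np.float64(-0.117), np.float64(0.444)), (np.float64(0.655), np.float64(-0.101), np.float64(0.448)), (np.float64(0.617), np.float64(-0.112), np.float64(0.422)), (np.float64(0.015), np.float64(-0.445), np.float64(0.001))]
106 [(np.float64(0.667), np.float64(-0.123), np.float64(0.439)), (np.float64(0.665), np.float64(-0.111), np.float64(0.439)), (np.float64(0.667), np.float64(-0.097), np.float64(0.442)), (np.float64(0.633), np.float64(-0.104), np.float64(0.42)), (np.float64(0.052), np.float64(-0.428), np.float64(0.0))]
112 [(np.float64(0.664), np.float64(-0.128), np.float64(0.423)), (np.float64(0.66), np.float64(-0.117), np.float64(0.422)), (np.float64(0.685), np.float64(-0.088), np.float64(0.443)), (np.float64(0.656), np.float64(-0.093), np.float64(0.423)), (np.fl
[... 2091 characters left out ...]
64(-0.116), np.float64(0.312)), (np.float64(0.31), np.float64(-0.312), np.float64(-0.001))]
160 [(np.float64(0.36), np.float64(-0.374), np.float64(0.003)), (np.float64(0.352), np.float64(-0.357), np.float64(-0.0)), (np.float64(0.466), np.float64(-0.258), np.float64(0.113)), (np.float64(0.463), np.float64(-0.241), np.float64(0.114)), (np.float64(0.34), np.float64(-0.298), np.float64(0.001))]
166 [(np.float64(0.382), np.float64(-0.364), np.float64(-0.002)), (np.float64(0.495), np.float64(-0.263), np.float64(0.115)), (np.float64(0.489), np.float64(-0.248), np.float64(0.113)), (np.float64(0.486), np.float64(-0.231), np.float64(0.114)), (np.float64(0.364), np.float64(-0.288), np.float64(-0.002))]
```

View pics/t3.png

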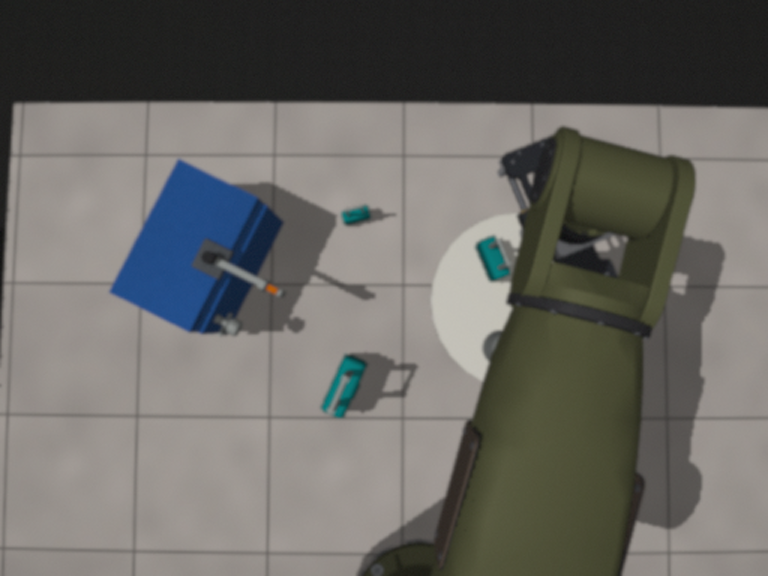

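View pics/s3c.png

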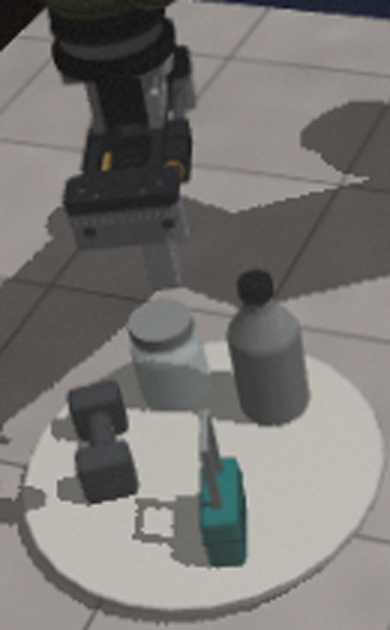

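```bash
python3 - <<'E'
from h import *
import pickle
for n in ("wrist0","w1","w2","w3"):
    o,p=pickle.load(open(n+".pkl","rb")); C=cloud(p,o)
    Rt=Rrpy(o["eef_rot"]); T=(C-o["ee_pos"])@Rt
    m=(abs(T[:,:,0])<.02)&(abs(T[:,:,1])<.075)&(T[:,:,2]<.06)&(T[:,:,2]>-.1)
    m[:, :]&=True
    mm=m.copy()
    if n in("w2",): pass
    for lab,s in (("L",T[:,:,1]<-.02),("R",T[:,:,1]>.02),("mid",abs(T[:,:,1])<.02)):
        z=T[:,:,2][m&s]; 
        if len(z): print(n,lab,len(z),"max z tool",np.percentile(z,[50,90,98,99.5]).round(4))
o,p=pickle.load(open("scene0.pkl","rb")); C=cloud(p)
m=(np.hypot(C[:,:,0]-o["ee_pos"][0],C[:,:,1]-o["ee_pos"][1])<.08)&(C[:,:,2]>.1)
print(o["ee_pos"],m.sum(),np.sort(C[m][:,2])[:20].round(3))
o,p=pickle.load(open("w2.pkl","rb")); print(p["depth"][195:260:4,170].round(3),p["depth"][195:260:4,336].round(3))
o,p=pickle.load(open("w3.pkl","rb")); print(p["depth"][195:260:4,240].round(3))
E
```

```text
wrist0 L 2165 max z tool [-0.0758 -0.0489 -0.0413 -0.0394]
wrist0 R 2162 max z tool [-0.0757 -0.0488 -0.0412 -0.0392]
w1 L 2176 max z tool [-0.0758 -0.0491 -0.0411 -0.0391]
w1 R 2162 max z tool [-0.0757 -0.049  -0.041  -0.0392]
w2 L 2918 max z tool [-0.0658  0.0363  0.0485  0.058 ]
w2 R 3013 max z tool [-0.0642  0.0363  0.0518  0.0587]
w2 mid 2827 max z tool [0.0351 0.0405 0.0549 0.0592]
w3 mid 1423 max z tool [-0.0691 -0.0485 -0.0417 -0.0399]
[0.14119883 0.53124499 0.16507645] 3437 [0.204 0.206 0.207 0.207 0.207 0.208 0.209 0.209 0.211 0.211 0.211 0.211
 0.212 0.212 0.212 0.213 0.213 0.214 0.214 0.214]
[0.323 0.324 0.324 0.326 0.327 0.184 0.176 0.178 0.178 0.177 0.176 0.178
 0.177 0.177 0.    0.338 0.34 ] [0.347 0.348 0.351 0.349 0.352 0.18  0.178 0.173 0.174 0.173 0.173 0.174
 0.173 0.174 0.361 0.363 0.365]
[0.475 0.477 0.477 0.48  0.48  0.181 0.174 0.167 0.16  0.153 0.15  0.145
 0.08  0.078 0.076 0.073 0.071]
```

Both cameras agree that the real fingertips end about 39 mm behind (above) the reported TCP, so the fingers closed above the bail. The stated TCP is off by that much, and I'll use the measured finger geometry instead. First I'll check the lateral offset too.

```bash
python3 - <<'E'
from h import *
import pickle
for n in ("w1","wrist0","w3"):
    o,p=pickle.load(open(n+".pkl","rb")); C=cloud(p,o)
    T=(C-o["ee_pos"])@Rrpy(o["eef_rot"])
    for lo in (-.041,-.045,-.05,-.055,-.06,-.065,-.07):
        m=(T[:,:,2]<lo+.005)&(T[:,:,2]>lo)&(abs(T[:,:,0])<.03)&(abs(T[:,:,1])<.08)
        for s in (1,-1):
            q=T[m&(s*T[:,:,1]>0)]
            if len(q): print(n,lo,s,len(q),"x",np.percentile(q[:,0],[1,50,99]).round(4),"y",np.percentile(q[:,1],[1,50,99]).round(4))
E
```

```text
w1 -0.041 1 43 x [-0.0067  0.0033  0.0099] y [0.0473 0.0477 0.0519]
w1 -0.041 -1 42 x [-0.0071  0.0033  0.0101] y [-0.0502 -0.0463 -0.046 ]
w1 -0.045 1 97 x [-0.0075  0.0055  0.0099] y [0.0472 0.0477 0.0554]
w1 -0.045 -1 98 x [-0.0073  0.0059  0.0101] y [-0.0537 -0.0464 -0.046 ]
w1 -0.05 1 127 x [-0.0073  0.0075  0.01  ] y [0.0473 0.0478 0.059 ]
w1 -0.05 -1 125 x [-0.0074  0.0082  0.01  ] y [-0.0578 -0.0466 -0.046 ]
w1 -0.055 1 132 x [-0.0076  0.0081  0.0101] y [0.0473 0.0481 0.059 ]
w1 -0.055 -1 133 x [-0.0074  0.0079  0.0101] y [-0.0578 -0.0465 -0.046 ]
w1 -0.06 1 146 x [-0.0072  0.0077  0.01  ] y [0.0473 0.0478 0.059 ]
w1 -0.06 -1 148 x [-0.0076  0.0081  0.0102] y [-0.058  -0.0466 -0.046 ]
w1 -0.065 1 165 x [-0.0075  0.0079  0.0101] y [0.0473 0.048  0.0589]
w1 -0.065 -1 162 x [-0.0076  0.0081  0.01  ] y [-0.0578 -0.0467 -0.046 ]
w1 -0.07 1 166 x [-0.0075  0.0076  0.01  ] y [0.0473 0.0479 0.0589]
w1 -0.07 -1 179 x [-0.0074  0.0081  0.0101] y [-0.0577 -0.0467 -0.046 ]
wrist0 -0.041 1 42 x [-0.0072  0.004   0.0091] y [0.047  0.0474 0.052 ]
wrist0 -0.041 -1 39 x [-0.0076  0.0036  0.00
[... 1154 characters left out ...]
 0.0103] y [-0.0079 -0.0037 -0.0005]
w3 -0.05 1 54 x [0.0082 0.0098 0.0102] y [0.0012 0.0064 0.0125]
w3 -0.05 -1 54 x [0.0081 0.0098 0.0103] y [-0.0115 -0.0059 -0.0005]
w3 -0.055 1 60 x [0.0081 0.0097 0.0101] y [0.0012 0.0068 0.0123]
w3 -0.055 -1 62 x [0.0082 0.0097 0.0101] y [-0.0116 -0.006  -0.0005]
w3 -0.06 1 66 x [0.0081 0.0098 0.0102] y [0.0012 0.0071 0.0125]
w3 -0.06 -1 65 x [0.0082 0.0098 0.0102] y [-0.0118 -0.0063 -0.0004]
w3 -0.065 1 74 x [0.008  0.0097 0.0101] y [0.0012 0.0064 0.0127]
w3 -0.065 -1 75 x [0.0082 0.0098 0.0103] y [-0.0119 -0.0057 -0.0004]
w3 -0.07 1 83 x [0.0082 0.0098 0.0101] y [0.0011 0.0067 0.0127]
w3 -0.07 -1 83 x [0.0081 0.0097 0.0102] y [-0.0119 -0.006  -0.0004]
```

servo_tool --pt "-0.0005 -0.001 0 0 0 0 1" --pt "-0.0005 -0.001 -0.01 0 0 0 1" --pt "-0.0005 -0.001 -0.02 0 0 0 1" --pt "-0.0005 -0.001 -0.03 0 0 0 1" --pt "-0.0005 -0.001 -0.04 0 0 0 1" --pt "-0.0005 -0.001 -0.05 0 0 0 1" --pt "-0.0005 -0.001 -0.06 0 0 0 1" --pt "-0.0005 -0.001 -0.065 0 0 0 1"

```text
time_s: 6.87
ee_pos: [0.6433, -0.1271, 0.1929]
eef_rot: [-3.139, -0.003, 1.956]
force: [-0.3, 0.5, -0.3]
grip_width: 0.0503
```

servo_tool --pt "0 -0.001 -0.02 0 0 0 1" --pt "0 -0.001 -0.04 0 0 0 1" --pt "0 -0.001 -0.06 0 0 0 1" --pt "0 -0.001 -0.08 0 0 0 1" --pt "0 -0.001 -0.1 0 0 0 1" --pt "0 -0.001 -0.113 0 0 0 1" --pt "0 -0.001 -0.12 0 0 0 1" --pt "0 -0.001 -0.12 0 0 0 1"

```text
time_s: 7.53
ee_pos: [0.6428, -0.1279, 0.0716]
eef_rot: [-3.137, -0.004, 1.956]
force: [1.2, -0.2, 0.1]
grip_width: 0.0937
```

```bash
python3 c.py w4 case_bar
```

```text
7.5333 [ 0.64276639 -0.12794887  0.07157971] [-3.13723699 -0.00438942  1.95641521] [ 1.16463919 -0.20989885  0.06426717] 0.09374910533784363
[[-0.001 -0.974 -0.227  0.065]
 [ 1.    -0.001  0.     0.001]
 [-0.001 -0.227  0.974 -0.217]
 [ 0.     0.     0.     1.   ]]
case_bar 0.98 [257. 254.] 0.14740081 [ 0.6452 -0.1255  0.1525]
```

View pics/w4.png

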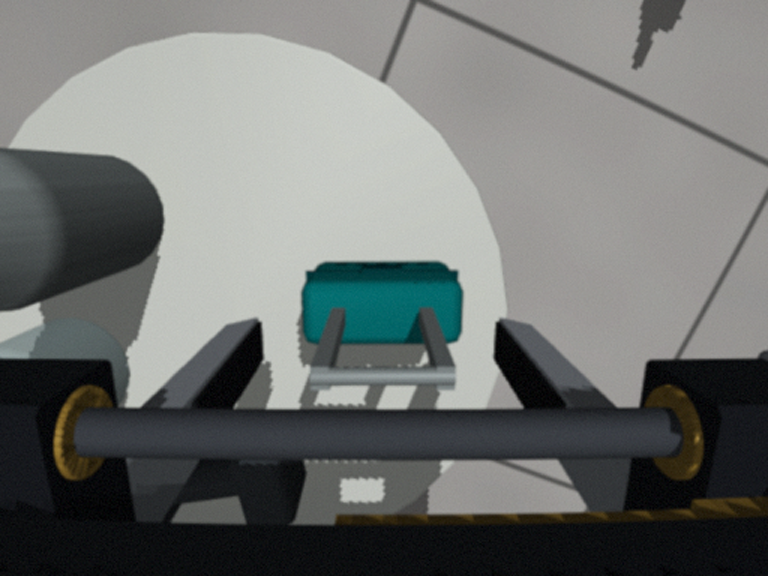

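The bar at px (383,377) is now behind the real fingertips and inside the pads. I'll raise 8 mm, centre, and close.

servo_tool --pt "0.002 0.001 0.008 0 0 0 1" --pt "0.002 0.001 0.008 0 0 0 0.4" --pt "0.002 0.001 0.008 0 0 0 0.2" --pt "0.002 0.001 0.008 0 0 0 0" --pt "0.002 0.001 0.008 0 0 0 -1" --pt "0.002 0.001 0.008 0 0 0 -1" --pt "0.002 0.001 0.008 0 0 0 -1" --pt "0.002 0.001 0.008 0 0 0 -1" --newtons 40

```text
time_s: 8.3
ee_pos: [0.6456, -0.1272, 0.0817]
eef_rot: [-3.14, -0.003, 1.956]
force: [0.1, 0.2, 0.3]
grip_width: 0.0511
```

servo_tool --pt "0 0 0 0 0 0 -1" --pt "0 0 0 0 0 0 -1" --pt "0 0 0 0 0 0 -1" --pt "0 0 0 0 0 0 -1" --pt "0 0 0 0 0 0 -1" --pt "0 0 0 0 0 0 -1" --pt "0 0 0 0 0 0 -1" --pt "0 0 0 0 0 0 -1" --newtons 40

```text
time_s: 8.97
ee_pos: [0.6456, -0.1272, 0.0817]
eef_rot: [-3.139, -0.003, 1.956]
force: [-0.2, -0.1, -1.1]
grip_width: 0.0455
```

Gripped: the width is 45.5 mm against the 46 mm bail. Lifting.

servo_tool --pt "0 0 0.01 0 0 0 -1" --pt "0 0 0.025 0 0 0 -1" --pt "0 0 0.045 0 0 0 -1" --pt "0 0 0.065 0 0 0 -1" --pt "0 0 0.082 0 0 0 -1" --pt "0 0 0.095 0 0 0 -1" --pt "0 0 0.1 0 0 0 -1" --pt "0 0 0.1 0 0 0 -1"

```text
time_s: 9.63
ee_pos: [0.6461, -0.1273, 0.1834]
eef_rot: [-3.141, -0.001, 1.956]
force: [-0.3, 0.2, -2.3]
grip_width: 0.0454
```

```bash
python3 c.py w5 case_bar;  python3 - <<'E'
from h import *
p=cams.camera("scene"); save(p,"s5.png",s=1.5)
E
```

```text
9.6333 [ 0.6460821  -0.12730933  0.18335337] [-3.14140381e+00 -1.30928505e-03  1.95642145e+00] [-0.29419827  0.21302522 -2.331136  ] 0.04539469336087494
[[-0.001 -0.974 -0.227  0.065]
 [ 1.    -0.001  0.     0.001]
 [-0.001 -0.227  0.974 -0.217]
 [ 0.     0.     0.     1.   ]]
case_bar 0.97 [255. 246.] 0.15692593 [ 0.6473 -0.1249  0.2544]
```

View pics/w5.png

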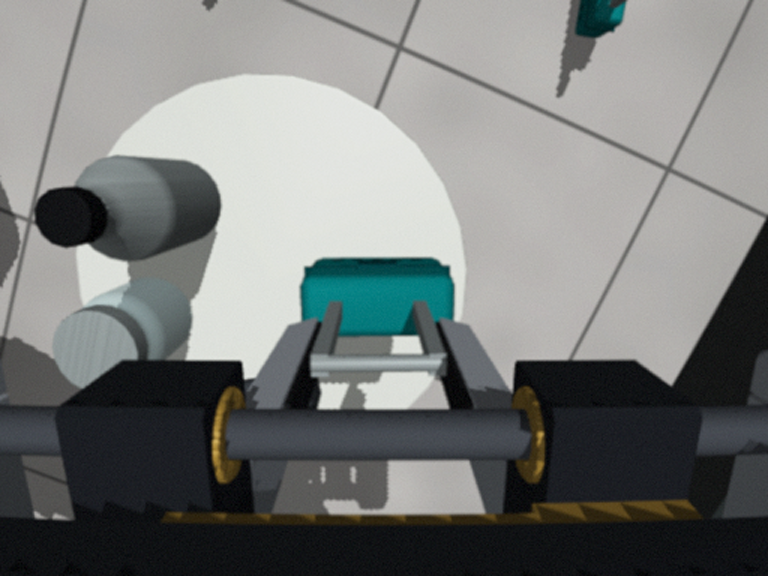

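View pics/s5.png

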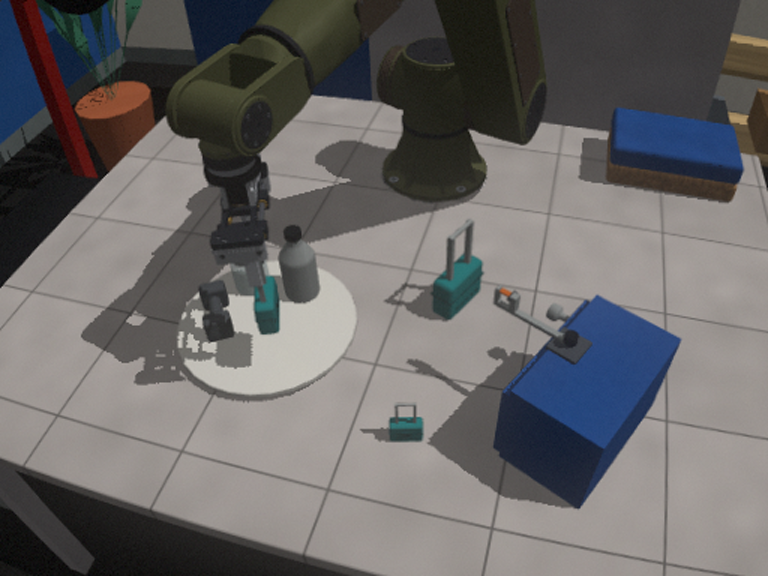

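Lifted and plumb: the bar is at px (380,362) between the pads and the bystanders are undisturbed. Now to the pre-position in front of the hook tip.

servo_tool --pt "0.0 0.012 0 0 0 -0.04 -1" --pt "0.0 0.032 0 0 0 -0.1 -1" --pt "-0.005 0.056 0 0 0 -0.18 -1" --pt "-0.012 0.08 0 0 0 -0.26 -1" --pt "-0.02 0.104 0 0 0 -0.34 -1" --pt "-0.028 0.128 0 0 0 -0.42 -1" --pt "-0.036 0.148 0 0 0 -0.48 -1" --pt "-0.04 0.16 0 0 0 -0.52 -1"

```text
time_s: 10.45
ee_pos: [0.6041, 0.0349, 0.1797]
eef_rot: [-3.137, -0.004, 1.434]
force: [-0.7, 0.5, -0.5]
grip_width: 0.0461
```

servo_tool --pt "-0.005 0.015 0 0 0 -0.05 -1" --pt "-0.014 0.04 0 0 0 -0.12 -1" --pt "-0.023 0.065 0 0 0 -0.19 -1" --pt "-0.032 0.09 0 0 0 -0.25 -1" --pt "-0.04 0.115 0 0 0 -0.3 -1" --pt "-0.047 0.135 0 0 0 -0.32 -1" --pt "-0.052 0.148 0 0 0 -0.32 -1" --pt "-0.053 0.15 0 0 0 -0.32 -1"

```text
time_s: 11.12
ee_pos: [0.5501, 0.1866, 0.1791]
eef_rot: [-3.136, -0.003, 1.117]
force: [0.1, -0.8, -1.1]
grip_width: 0.0457
```

```bash
python3 c.py w6 case_bar hook_tip hook_seat
```

```text
11.1167 [0.55013908 0.1866445  0.17906771] [-3.13551568 -0.00316969  1.11720296] [ 0.10176264 -0.827169   -1.14455489] 0.045722484575373534
[[-0.001 -0.974 -0.226  0.066]
 [ 1.    -0.001  0.001  0.   ]
 [-0.001 -0.226  0.974 -0.217]
 [ 0.     0.     0.     1.   ]]
case_bar 0.91 [253. 247.] 0.15819493 [0.5516 0.187  0.2491]
case_bar 0.72 [440. 163.] 0.3105327 [0.7304 0.1217 0.0873]
hook_tip 0.95 [256. 155.] 0.1888931 [0.5716 0.2238 0.208 ]
hook_seat 0.7 [257. 143.] 0.18971886 [0.5755 0.2298 0.2055]
```

View pics/w6.png

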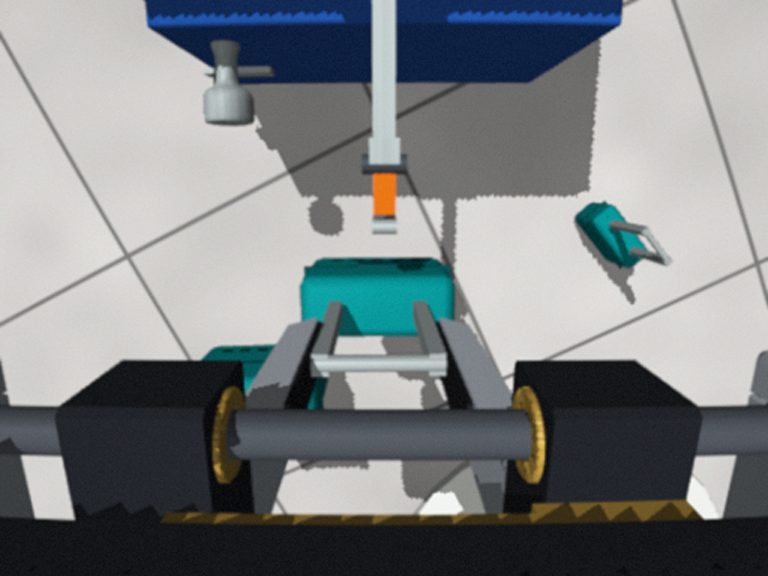

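The view is clear. The hook tip is at px (384,226), the gate at (384,195), the bar at (380,362), and the hook axis is parallel to the image column. I'll measure the relative geometry in tool axes.

```bash
python3 - <<'E'
from h import *
import pickle
o,p=pickle.load(open("w6.pkl","rb")); C=cloud(p,o); R_=Rrpy(o["eef_rot"]); T=(C-o["ee_pos"])@R_
im=p["image"].astype(int)
def rep(n,m):
    q=T[m]; w=C[m]; print(n,m.sum(),"tool x",np.percentile(q[:,0],[2,50,98]).round(4),"y",np.percentile(q[:,1],[2,50,98]).round(4),"wz",np.percentile(w[:,2],[2,50,98]).round(4))
or_=(im[:,:,0]-im[:,:,2]>60)&(im[:,:,0]>120)&(C[:,:,2]>.15)
U,V=np.meshgrid(np.arange(512),np.arange(384)); or_&=(V<160)
rep("gate",or_)
v,u=np.nonzero(or_); print(u.min(),u.max(),v.min(),v.max())
tip=(U>=250)&(U<=262)&(V>v.max()+1)&(V<158)&(C[:,:,2]>.15); rep("tip all",tip); rep("tip top",tip&(C[:,:,2]>.204))
for r in range(138,160): print(r,T[r,252:261:4].round(4).tolist(),C[r,256,2].round(4))
bar=(U>215)&(U<290)&(V>225)&(V<260)&(C[:,:,2]>.24)&(abs(T[:,:,1])<.016); rep("bar",bar)
arm=(V>20)&(V<85)&(C[:,:,2]>.172)&(abs(U-256)<12); rep("arm",arm)
q=T[arm]; print("arm slope dy/dx",np.polyfit(q[:,0],q[:,1],1), "z slope", np.polyfit(q[:,0],C[arm][:,2],1))
E
```

```text
gate 420 tool x [0.0483 0.0583 0.0666] y [-0.0019  0.0023  0.0065] wz [0.1863 0.2052 0.2065]
248 264 115 143
tip all 143 tool x [0.0426 0.0459 0.0483] y [-0.0008  0.0029  0.0066] wz [0.2008 0.2071 0.2085]
tip top 130 tool x [0.0426 0.0456 0.0481] y [-0.0008  0.0029  0.0065] wz [0.2052 0.2072 0.2085]
138 [[0.0529, 0.0005, -0.0261], [0.0529, 0.0029, -0.0252], [0.0529, 0.0053, -0.0259]] 0.2044
139 [[0.0523, 0.0004, -0.0263], [0.0523, 0.0029, -0.0253], [0.0524, 0.0053, -0.0267]] 0.2045
140 [[0.0517, 0.0004, -0.0263], [0.0518, 0.0029, -0.0266], [0.0517, 0.0053, -0.0265]] 0.2059
141 [[0.0512, 0.0004, -0.0267], [0.051, 0.0029, -0.0253], [0.051, 0.0053, -0.0253]] 0.2045
142 [[0.0504, 0.0005, -0.0246], [0.0505, 0.0029, -0.0262], [0.0506, 0.0053, -0.0269]] 0.2054
143 [[0.0483, 0.0005, -0.0069], [0.0484, 0.0031, -0.0075], [0.0482, 0.0059, -0.0052]] 0.1867
144 [[0.0484, 0.0005, -0.0153], [0.0483, 0.0031, -0.0143], [0.0483, 0.0056, -0.0147]] 0.1935
145 [[0.0483, 0.0005, -0.0217], [0.0483, 0.003, -0.0213], [0.0483, 0.0054, -0.022]] 0.2006
146 [[0.0482, 0.0004, -0.0272], [0.0481, 0.0029, -0.0259], 
[... 769 characters left out ...]
[[0.0426, 0.0004, -0.0266], [0.0427, 0.0029, -0.027], [0.0427, 0.0053, -0.027]] 0.2062
156 [[0.0163, 0.0007, 0.1802], [0.0162, 0.0059, 0.181], [0.0162, 0.011, 0.1811]] -0.0019
157 [[0.0151, 0.0007, 0.1797], [0.0149, 0.0059, 0.1812], [0.015, 0.011, 0.1803]] -0.0021
158 [[0.0138, 0.0007, 0.1797], [0.0136, 0.0059, 0.1812], [0.0136, 0.011, 0.1815]] -0.0022
159 [[0.0124, 0.0007, 0.1809], [0.0124, 0.0059, 0.1805], [0.0123, 0.011, 0.1814]] -0.0014
bar 761 tool x [0.0009 0.0044 0.0066] y [-0.0153 -0.0002  0.0154] wz [0.247  0.2495 0.2511]
arm 933 tool x [0.0875 0.1064 0.1255] y [-0.0021  0.0025  0.0071] wz [0.1782 0.1797 0.1811]
arm slope dy/dx [0.01377034 0.00119568] z slope [0.00205568 0.1794585 ]
```

The true seat is at about z=0.1795, since the tip top is at 0.2073 and the arm top at 0.1797. The bar needs to move +50 mm along the hook's x and +3 mm along y. I'll move over the slot while staying above the tip.

servo_tool --pt "0.004 0.005 0 0 0 0 -1" --pt "0.008 0.012 0 0 0 0 -1" --pt "0.012 0.02 0 0 0 0 -1" --pt "0.016 0.028 0 0 0 0 -1" --pt "0.02 0.035 0 0 0 0 -1" --pt "0.023 0.041 0 0 0 0 -1" --pt "0.025 0.044 0 0 0 0 -1" --pt "0.025 0.044 0 0 0 0 -1"

```text
time_s: 11.98
ee_pos: [0.5766, 0.2283, 0.1791]
eef_rot: [-3.136, -0.001, 1.114]
force: [-2.5, -4.5, 0.9]
grip_width: 0.0454
```

```bash
cat > m.py <<'E'
from h import *
import pickle,sys
n=sys.argv[1]
o=ctrl.get_obs(); p=cams.camera("wrist"); save(p,n+".png",(150,90,370,300),3)
pickle.dump((o,dict(p)),open(n+".pkl","wb"))
C=cloud(p,o); R_=Rrpy(o["eef_rot"]); T=(C-o["ee_pos"])@R_
im=p["image"].astype(int); U,V=np.meshgrid(np.arange(512),np.arange(384))
print(o["time_s"],o["ee_pos"].round(4),o["eef_rot"].round(4),o["force"].round(2),o["grip_width"])
def rep(n,m):
    q=T[m]; w=C[m]
    if m.sum(): print(n,m.sum(),"tool x",np.percentile(q[:,0],[2,50,98]).round(4),"y",np.percentile(q[:,1],[2,50,98]).round(4),"z",np.percentile(q[:,2],[2,50,98]).round(4),"wz",np.percentile(w[:,2],[2,50,98]).round(4))
rep("gate",(im[:,:,0]-im[:,:,2]>60)&(im[:,:,0]>120)&(C[:,:,2]>.15)&(abs(T[:,:,0])<.09)&(abs(T[:,:,1])<.015))
bar=(abs(T[:,:,1])<.016)&(abs(T[:,:,1])>.007)&(abs(T[:,:,0]-.0035)<.006)&(T[:,:,2]<-.064)&(T[:,:,2]>-.08); rep("bar",bar)
rep("arm",(abs(T[:,:,1]-.0)<.007)&(C[:,:,2]>.172)&(T[:,:,0]>.03)&(T[:,:,0]<.07))
rep("block",(abs(T[:,:,1]-.0)<.007)&(C[:,:,2]>.2)&(T[:,:,0]>.012)&(T[:,:,0]<.05)&(C[:,:,2]<.22))
E
python3 m.py w7
```

```text
11.9833 [0.5766 0.2283 0.1791] [-3.1358e+00 -1.4000e-03  1.1144e+00] [-2.5  -4.53  0.93] 0.04538808623014638
gate 471 tool x [-0.0009  0.0108  0.0201] y [-0.0102 -0.0028  0.0059] z [-0.1631 -0.0259 -0.0005] wz [0.1796 0.205  0.3422]
bar 220 tool x [-0.0025 -0.0013 -0.0003] y [-0.0157 -0.0073  0.0154] z [-0.0723 -0.0704 -0.0679] wz [0.247  0.2495 0.2514]
arm 867 tool x [0.0309 0.0476 0.0691] y [-0.0065 -0.0023  0.0019] z [-0.0285 -0.0003  0.0012] wz [0.178  0.1796 0.2077]
block 522 tool x [0.0127 0.023  0.0313] y [-0.0066 -0.0015  0.0054] z [-0.0294 -0.0277 -0.0226] wz [0.2018 0.2068 0.2086]
```

View pics/w7.png

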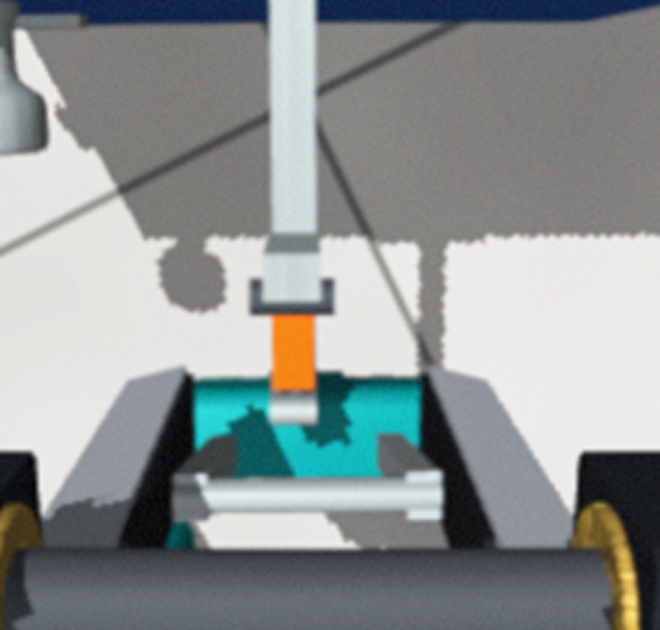

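The horizontal force is about 5 N and the bar has moved relative to the fingers. The bail passed too high: the body's top edge, 67 mm below the bar at z≈0.181, overlapped the hook's tip, whose underside is at 0.1725. It tilted the case in the grip. Force is well under the limits, so I'll back off, inspect, and straighten the case.

servo_tool --pt "-0.003 -0.006 0 0 0 0 -1" --pt "-0.008 -0.016 0 0 0 0 -1" --pt "-0.014 -0.028 0 0 0 0 -1" --pt "-0.02 -0.042 0 0 0 0 -1" --pt "-0.027 -0.056 0 0 0 0 -1" --pt "-0.034 -0.07 0 0 0 0 -1" --pt "-0.039 -0.08 0 0 0 0 -1" --pt "-0.039 -0.08 0 0 0 0 -1"

```text
time_s: 12.7
ee_pos: [0.5372, 0.1469, 0.1794]
eef_rot: [-3.136, -0.002, 1.113]
force: [0.1, -0.5, -1.6]
grip_width: 0.0455
```

```bash
python3 m.py w8; python3 - <<'E'
from h import *
p=cams.camera("scene"); save(p,"s8.png",(230,80,410,260),4)
E
```

```text
12.7 [0.5372 0.1469 0.1794] [-3.1362e+00 -1.8000e-03  1.1131e+00] [ 0.12 -0.46 -1.58] 0.045494334187098674
bar 219 tool x [-0.0025 -0.0013 -0.0004] y [-0.0155  0.0074  0.0156] z [-0.0724 -0.0703 -0.0675] wz [0.247  0.2497 0.2518]
```

View pics/w8.png

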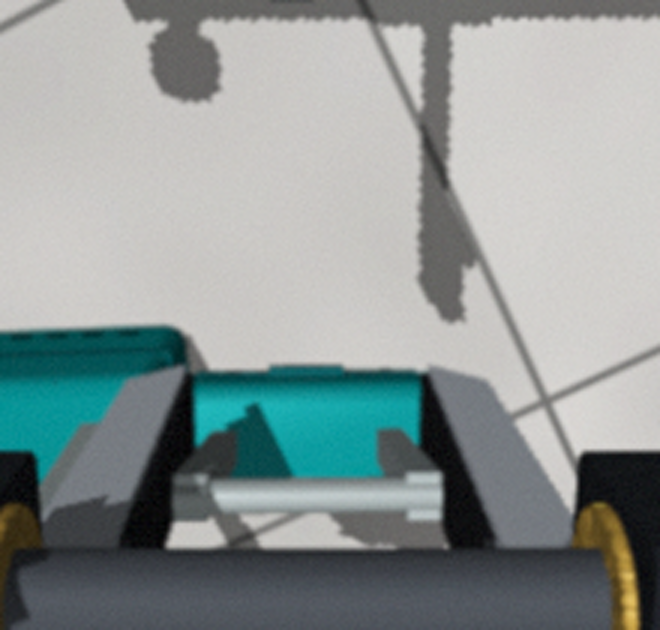

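View pics/s8.png

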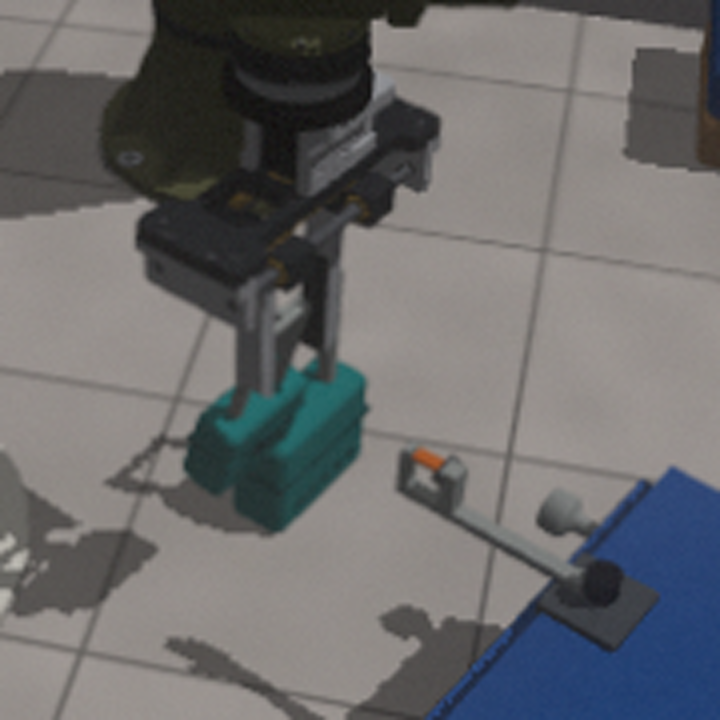

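```bash
python3 - <<'E'
from h import *
import pickle
for n in ("w6","w8"):
    o,p=pickle.load(open(n+".pkl","rb")); C=cloud(p,o); T=(C-o["ee_pos"])@Rrpy(o["eef_rot"]); im=p["image"].astype(int)
    t=(im[:,:,1]-im[:,:,0]>25)&(im[:,:,1]>50)&(abs(T[:,:,1])<.03)&(abs(T[:,:,0])<.06)&(T[:,:,2]<.06)
    q=T[t]; print(n,len(q),np.percentile(q,[2,50,98],axis=0).round(4).tolist())
    for it in range(4):
        A=np.c_[q[:,0],np.ones(len(q))]; c,*_=np.linalg.lstsq(A,q[:,2],rcond=None); r=q[:,2]-A@c; q=q[abs(r)<max(.002,1.5*r.std())]
    print("slope dz/dx",c,np.arctan(c[0]),len(q),r.std())
    b=(abs(T[:,:,1])<.013)&(abs(T[:,:,0])<.015)&(T[:,:,2]<-.06)&(T[:,:,2]>-.08); q=T[b]; print("bar",np.percentile(q,[2,50,98],axis=0).round(4).tolist())
E
```

```text
w6 3570 [[-0.01, -0.0288, -0.0205], [0.0103, -0.001, -0.0005], [0.0213, 0.0286, 0.0401]]
slope dz/dx [ 0.07436006 -0.00091405] 0.0742234560502353 2542 0.0012985951795155288
bar [[0.001, -0.0124, -0.072], [0.0044, -0.0002, -0.0705], [0.0066, 0.0125, -0.0679]]
w8 2415 [[-0.0275, -0.0259, -0.0687], [-0.0132, 0.0004, -0.0023], [0.0019, 0.0261, 0.0202]]
slope dz/dx [0.33228697 0.00306728] 0.32080853607869053 1862 0.0008739824968111772
bar [[-0.0059, -0.0124, -0.0726], [-0.0024, -0.0002, -0.0709], [-0.0004, 0.0125, -0.068]]
```

The case slid about 6 mm back in the grip and tilted about 0.28 rad. I'll tilt the tool so the case is plumb, stand it on free table near (0.58,0.09), and regrasp.

servo_tool --pt "0.006 -0.008 0 0.03 -0.015 0 -1" --pt "0.014 -0.018 0 0.07 -0.034 0 -1" --pt "0.022 -0.029 0 0.11 -0.054 0 -1" --pt "0.03 -0.04 0 0.15 -0.073 0 -1" --pt "0.037 -0.05 -0.01 0.19 -0.093 0 -1" --pt "0.042 -0.056 -0.02 0.225 -0.11 0 -1" --pt "0.043 -0.057 -0.025 0.25 -0.122 0 -1" --pt "0.043 -0.057 -0.025 0.25 -0.122 0 -1"

```text
time_s: 13.47
ee_pos: [0.5806, 0.0909, 0.1527]
eef_rot: [-3.133, -0.281, 1.112]
force: [0.2, -0.5, -1.7]
grip_width: 0.0452
```

```bash
cat > v.py <<'E'
from h import *
import pickle,sys
n=sys.argv[1]
o=ctrl.get_obs(); p=cams.camera("wrist"); save(p,n+".png",s=1.5); pickle.dump((o,dict(p)),open(n+".pkl","wb"))
print(o["time_s"],o["ee_pos"].round(4),o["eef_rot"].round(4),o["force"].round(2),o["grip_width"])
C=cloud(p,o); T=(C-o["ee_pos"])@Rrpy(o["eef_rot"]); im=p["image"].astype(int)
hx=np.array([.4377,.899,0])
t=(im[:,:,1]-im[:,:,0]>25)&(im[:,:,1]>50)&(abs(T[:,:,1])<.03)&(abs(T[:,:,0])<.05)&(T[:,:,2]<.04)
q=C[t]; h=(q-o["ee_pos"])@hx
for it in range(4):
    A=np.c_[h,np.ones(len(h))]; c,*_=np.linalg.lstsq(A,q[:,2],rcond=None); r=q[:,2]-A@c; k=abs(r)<max(.002,1.5*r.std()); q=q[k];h=h[k]
print("body top slope along hook x",c[0],"z",q[:,2].mean(),"n",len(q),"mean xy",q.mean(0))
b=(abs(T[:,:,1])<.013)&(abs(T[:,:,0])<.015)&(T[:,:,2]<-.05)&(T[:,:,2]>-.085); print("bar world",np.percentile(C[b],[2,50,98],axis=0).round(4).tolist()); print("bar tool",np.percentile(T[b],[2,50,98],axis=0).round(4).tolist())
E
python3 v.py w9
```

```text
13.4667 [0.5806 0.0909 0.1527] [-3.1327 -0.2806  1.1119] [ 0.2  -0.46 -1.65] 0.04524596927988574
body top slope along hook x -0.0589757257266773 z 0.15016928290056944 n 1851 mean xy [0.57354503 0.07586382 0.15016928]
bar world [[0.5598, 0.0636, 0.2176], [0.5712, 0.0705, 0.2197], [0.5826, 0.0772, 0.2213]]
bar tool [[-0.0063, -0.0124, -0.0724], [-0.003, -0.0001, -0.0708], [-0.0009, 0.0125, -0.0679]]
```

View pics/w9.png

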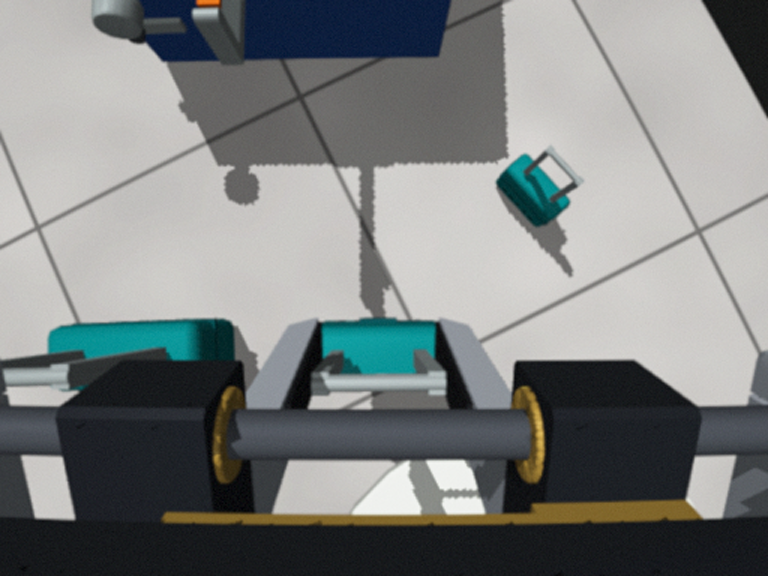

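servo_tool --pt "0 0 -0.015 0 0 0 -1" --pt "0 0 -0.035 0 0 0 -1" --pt "0 0 -0.055 0 0 0 -1" --pt "0 0 -0.07 0 0 0 -1" --pt "0 0 -0.08 0 0 0 -1" --pt "0 0 -0.086 0 0 0 -1" --pt "0 0 -0.088 0 0 0 -1" --pt "0 0 -0.088 0 0 0 -1" --newtons 15

```text
time_s: 14.18
ee_pos: [0.581, 0.0916, 0.066]
eef_rot: [-3.134, -0.279, 1.113]
force: [-0.0, 0.1, -0.4]
grip_width: 0.0456
```

servo_tool --pt "0 0 -0.001 0 0 0 -1" --pt "0 0 -0.002 0 0 0 -1" --pt "0 0 -0.003 0 0 0 -1" --pt "0 0 -0.003 0 0 0 -1" --pt "0 0 -0.003 0 0 0 0.2" --pt "0 0 -0.003 0 0 0 0.2" --pt "0 0 -0.003 0 0 0 0.5" --pt "0 0 -0.003 0 0 0 0.7"

```text
time_s: 14.85
ee_pos: [0.5811, 0.0916, 0.0632]
eef_rot: [-3.134, -0.28, 1.113]
force: [-0.8, -0.2, -0.5]
grip_width: 0.0669
```

```bash
python3 v.py w10
```

```text
14.85 [0.5811 0.0916 0.0632] [-3.1344 -0.2795  1.1133] [-0.83 -0.17 -0.52] 0.06687675349046443
body top slope along hook x -0.0868995576605512 z 0.058079454702397455 n 1836 mean xy [0.57433959 0.07833689 0.05807945]
bar world [[0.561, 0.0662, 0.1255], [0.5728, 0.0729, 0.1278], [0.584, 0.0794, 0.1293]]
bar tool [[-0.0051, -0.0125, -0.0694], [-0.0017, 0.0004, -0.0678], [0.0004, 0.0125, -0.0649]]
```

View pics/w10.png

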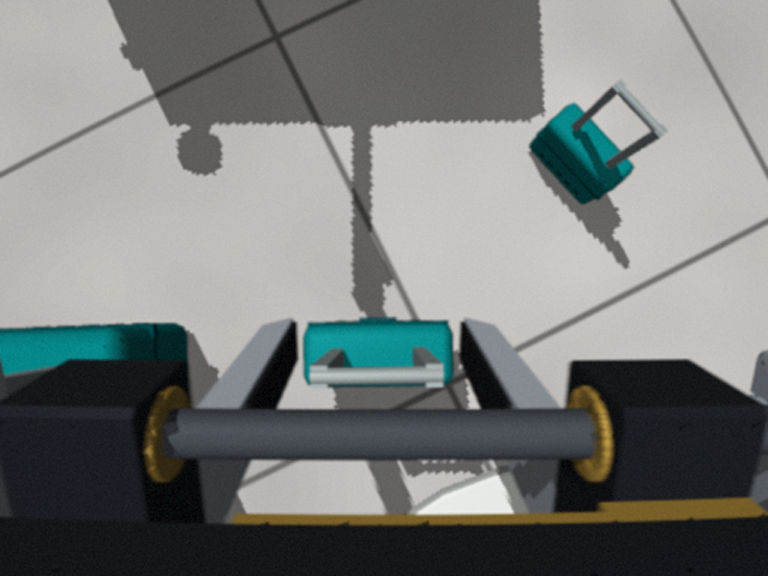

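The case stands flat, with the bar top at 0.129 against a nominal 0.130. I'll un-tilt with the fingers open and recentre on the bar.

servo_tool --pt "-0.001 -0.003 -0.001 -0.03 0.015 0 1" --pt "-0.003 -0.006 -0.002 -0.07 0.034 0 1" --pt "-0.004 -0.009 -0.003 -0.11 0.054 0 1" --pt "-0.005 -0.012 -0.004 -0.15 0.073 0 1" --pt "-0.007 -0.015 -0.005 -0.19 0.093 0 1" --pt "-0.008 -0.018 -0.006 -0.225 0.11 0 1" --pt "-0.009 -0.02 -0.007 -0.25 0.122 0 1" --pt "-0.009 -0.02 -0.007 -0.25 0.122 0 1"

```text
time_s: 15.57
ee_pos: [0.5721, 0.072, 0.056]
eef_rot: [-3.135, -0.0, 1.114]
force: [0.2, 0.4, -0.4]
grip_width: 0.0942
```

```bash
python3 v.py w11
```

```text
15.5667 [0.5721 0.072  0.056 ] [-3.1353 -0.      1.1142] [ 0.2   0.41 -0.45] 0.09424177209342317
body top slope along hook x -0.059630710659787235 z 0.058009974317045306 n 2618 mean xy [0.57405864 0.07506285 0.05800997]
bar world [[0.5618, 0.0668, 0.125], [0.5732, 0.0732, 0.1277], [0.5849, 0.0797, 0.1294]]
bar tool [[-0.0017, -0.0123, -0.0734], [0.0019, -0.0002, -0.0717], [0.004, 0.0124, -0.069]]
```

View pics/w11.png

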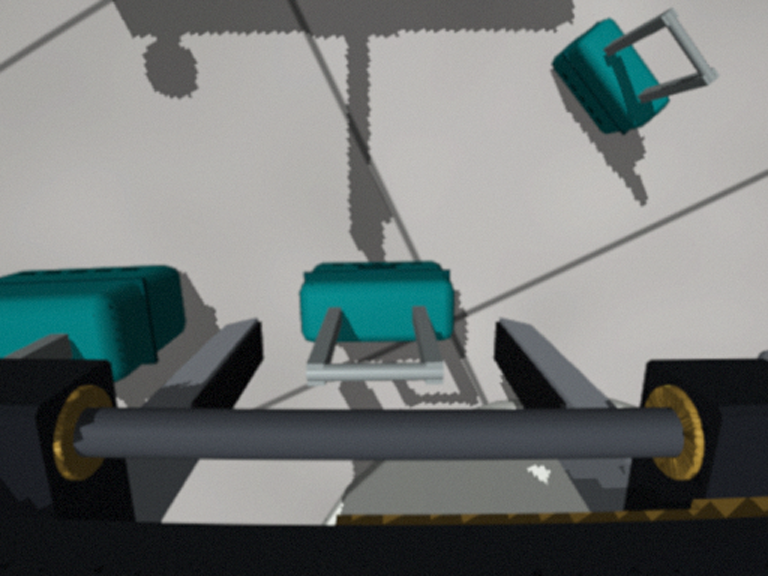

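Centred. Closing and lifting to a bar height of about 0.224, so the bar clears the tip (0.2073) and the body's top edge (0.157) stays below the hook's underside (0.1725).

servo_tool --pt "0 0 0 0 0 0 0.3" --pt "0 0 0 0 0 0 0" --pt "0 0 0 0 0 0 -1" --pt "0 0 0 0 0 0 -1" --pt "0 0 0 0 0 0 -1" --pt "0 0 0 0 0 0 -1" --pt "0 0 0 0 0 0 -1" --pt "0 0 0 0 0 0 -1" --newtons 45

```text
time_s: 16.28
ee_pos: [0.5721, 0.072, 0.056]
eef_rot: [-3.135, -0.002, 1.114]
force: [0.3, 0.3, -0.8]
grip_width: 0.0456
```

servo_tool --pt "0 0 0 0 0 0 -1" --pt "0 0 0 0 0 0 -1" --pt "0 0 0.01 0 0 0 -1" --pt "0 0 0.03 0 0 0 -1" --pt "0 0 0.055 0 0 0 -1" --pt "0 0 0.08 0 0 0 -1" --pt "0 0 0.094 0 0 0 -1" --pt "0 0 0.098 0 0 0 -1"

```text
time_s: 16.95
ee_pos: [0.5731, 0.0721, 0.1574]
eef_rot: [-3.139, -0.004, 1.114]
force: [0.1, 0.6, -1.1]
grip_width: 0.0461
```

servo_tool --pt "-0.002 0.008 0 0 0 0 -1" --pt "-0.005 0.022 0 0 0 0 -1" --pt "-0.009 0.04 0 0 0 0 -1" --pt "-0.013 0.06 0 0 0 0 -1" --pt "-0.017 0.08 0 0 0 0 -1" --pt "-0.02 0.096 0 0 0 0 -1" --pt "-0.021 0.104 0 0 0 0 -1" --pt "-0.021 0.106 0 0 0 0 -1"

```text
time_s: 17.62
ee_pos: [0.5512, 0.1799, 0.1564]
eef_rot: [-3.138, -0.003, 1.116]
force: [0.1, -0.3, -1.2]
grip_width: 0.0453
```

```bash
cat > r.py <<'E'
from h import *
import pickle,sys
n=sys.argv[1]
o=ctrl.get_obs(); p=cams.camera("wrist"); save(p,n+".png",(130,60,380,290),3); pickle.dump((o,dict(p)),open(n+".pkl","wb"))
print(o["time_s"],o["ee_pos"].round(4),o["eef_rot"].round(4),o["force"].round(2),o["grip_width"])
C=cloud(p,o); T=(C-o["ee_pos"])@Rrpy(o["eef_rot"]); im=p["image"].astype(int)
def rep(n,m):
    q=T[m]; w=C[m]
    if m.sum(): print(n,m.sum(),"tool x",np.percentile(q[:,0],[2,50,98]).round(4),"y",np.percentile(q[:,1],[2,50,98]).round(4),"wz",np.percentile(w[:,2],[2,50,98]).round(4))
b=(abs(T[:,:,1])<.013)&(abs(T[:,:,1])>.007)&(abs(T[:,:,0])<.012)&(T[:,:,2]<-.062)&(T[:,:,2]>-.08); rep("bar",b)
g=(im[:,:,0]-im[:,:,2]>60)&(im[:,:,0]>120)&(T[:,:,0]>-.02)&(T[:,:,0]<.12)&(abs(T[:,:,1])<.015)&(C[:,:,2]<.22)&(C[:,:,2]>.19); rep("gate",g)
hk=(abs(T[:,:,1])<.02)&(C[:,:,2]>.2)&(C[:,:,2]<.213)&(T[:,:,0]<.09)&(T[:,:,0]>-.03)&~b&(im.max(2)-im.min(2)<50); rep("hook top grey",hk)
E
python3 r.py w12
```

```text
17.6167 [0.5512 0.1799 0.1564] [-3.1376e+00 -3.1000e-03  1.1161e+00] [ 0.08 -0.31 -1.2 ] 0.04530598190324735
bar 288 tool x [-0.0012  0.0021  0.0042] y [-0.0127 -0.0001  0.0129] wz [0.2251 0.2285 0.2301]
gate 530 tool x [0.056  0.0644 0.0721] y [-0.0059 -0.0017  0.0025] wz [0.204  0.2052 0.2066]
hook top grey 1143 tool x [0.0008 0.075  0.085 ] y [-0.0182 -0.0012  0.0182] wz [0.2033 0.2074 0.2106]
```

View pics/w12.png

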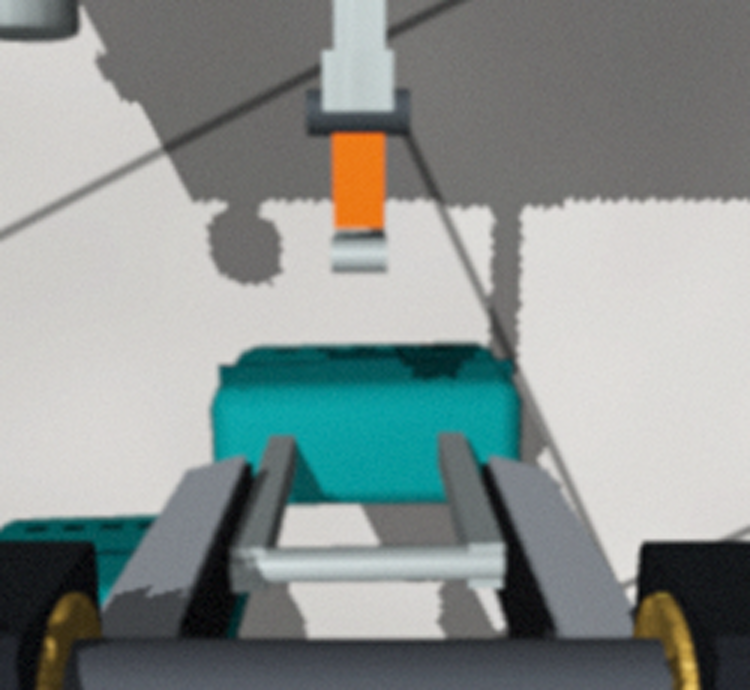

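Heights are fine and the case is plumb. Now move over the slot: about 58 mm along the hook axis.

servo_tool --pt "0.003 0.006 0 0 0 0 -1" --pt "0.006 0.014 0 0 0 0 -1" --pt "0.01 0.023 0 0 0 0 -1" --pt "0.014 0.032 0 0 0 0 -1" --pt "0.018 0.04 0 0 0 0 -1" --pt "0.022 0.048 0 0 0 0 -1" --pt "0.024 0.053 0 0 0 0 -1" --pt "0.024 0.053 0 0 0 0 -1"

```text
time_s: 18.33
ee_pos: [0.5758, 0.2333, 0.1563]
eef_rot: [-3.138, -0.003, 1.116]
force: [-0.0, -0.0, -1.5]
grip_width: 0.0459
```

```bash
python3 r.py w13
```

```text
18.3333 [0.5758 0.2333 0.1563] [-3.1377e+00 -3.1000e-03  1.1165e+00] [-0.04 -0.03 -1.49] 0.04590959364044365
bar 284 tool x [-0.0013  0.0022  0.0041] y [-0.0127 -0.0072  0.0128] wz [0.2252 0.2283 0.2298]
gate 426 tool x [-0.0048  0.0048  0.0129] y [-0.0042 -0.0002  0.0038] wz [0.2009 0.2052 0.2064]
hook top grey 842 tool x [-0.0048  0.0189  0.0273] y [-0.0187 -0.0002  0.0187] wz [0.2012 0.2073 0.2109]
```

View pics/w13.png

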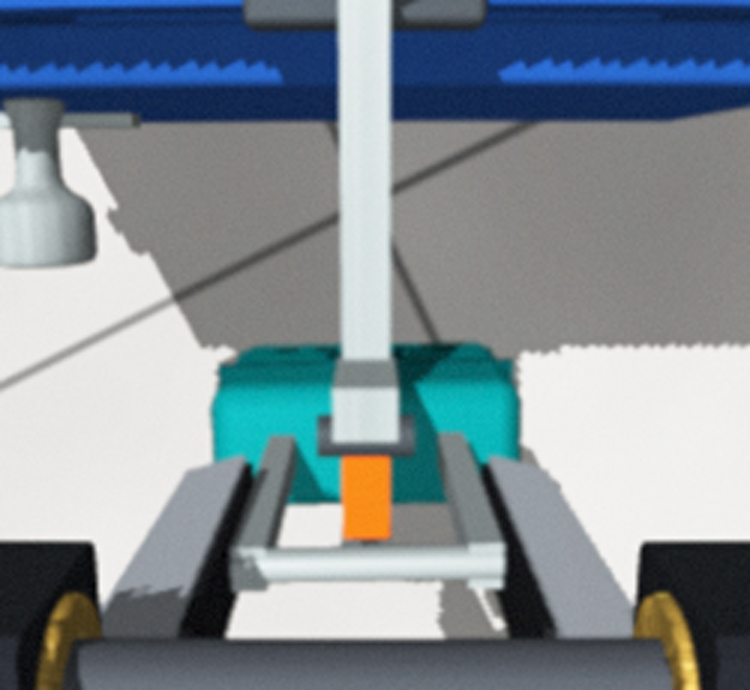

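The bar is at slot x≈6.5 mm, centred on the gate. Lower it slowly onto and past the gate.

servo_tool --pt "0 0 -0.003 0 0 0 -1" --pt "0 0 -0.006 0 0 0 -1" --pt "0 0 -0.009 0 0 0 -1" --pt "0 0 -0.012 0 0 0 -1" --pt "0 0 -0.014 0 0 0 -1" --pt "0 0 -0.016 0 0 0 -1" --pt "0 0 -0.018 0 0 0 -1" --pt "0 0 -0.02 0 0 0 -1"

```text
time_s: 19.05
ee_pos: [0.5757, 0.2326, 0.1366]
eef_rot: [-3.138, -0.003, 1.116]
force: [-2.4, -1.5, 3.6]
grip_width: 0.0456
```

servo_tool --pt "0 0 -0.0015 0 0 0 -1" --pt "0 0 -0.003 0 0 0 -1" --pt "0 0 -0.0045 0 0 0 -1" --pt "0 0 -0.006 0 0 0 -1" --pt "0 0 -0.0075 0 0 0 -1" --pt "0 0 -0.009 0 0 0 -1" --pt "0 0 -0.01 0 0 0 -1" --pt "0 0 -0.01 0 0 0 -1"

```text
time_s: 19.72
ee_pos: [0.576, 0.2325, 0.1267]
eef_rot: [-3.139, -0.003, 1.116]
force: [-0.2, -1.4, 4.4]
grip_width: 0.0459
```

```bash
python3 r.py w14
```

```text
19.7167 [0.576  0.2325 0.1267] [-3.1387 -0.0033  1.1161] [-0.21 -1.41  4.36] 0.04590856311379808
bar 288 tool x [-0.0012  0.0021  0.0042] y [-0.0127 -0.0001  0.0128] wz [0.1952 0.1987 0.2002]
gate 238 tool x [0.0036 0.0089 0.0136] y [-0.0047 -0.0006  0.0037] wz [0.1947 0.1992 0.2033]
hook top grey 1284 tool x [-0.0069  0.0195  0.0281] y [-0.0093 -0.0006  0.0078] wz [0.2002 0.2064 0.208 ]
```

View pics/w14.png

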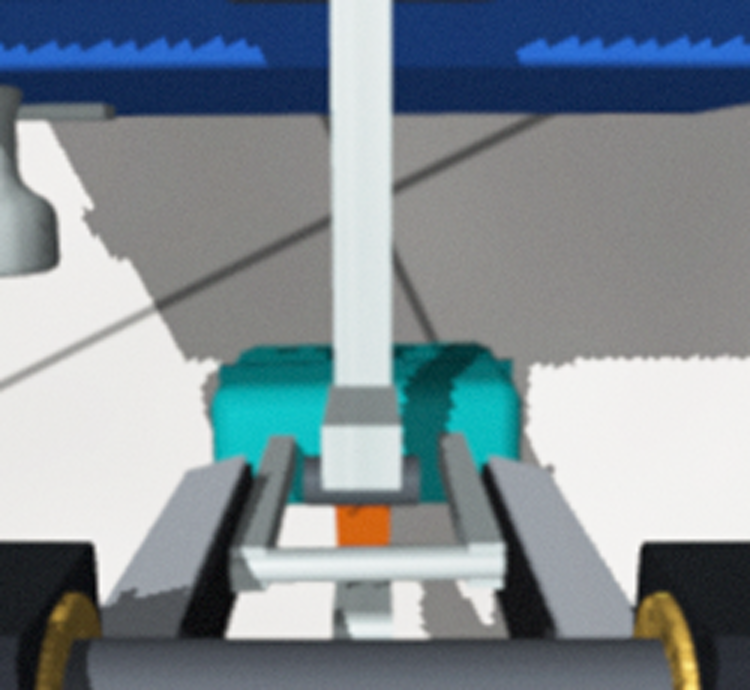

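The gate is being pushed open, with the bar between the tip (px ~ (362,615)) and the block. The force is 4–6 N. Continuing.

servo_tool --pt "0 0 -0.001 0 0 0 -1" --pt "0 0 -0.002 0 0 0 -1" --pt "0 0 -0.003 0 0 0 -1" --pt "0 0 -0.004 0 0 0 -1" --pt "0 0 -0.005 0 0 0 -1" --pt "0 0 -0.006 0 0 0 -1" --pt "0 0 -0.007 0 0 0 -1" --pt "0 0 -0.008 0 0 0 -1"

```text
time_s: 20.43
ee_pos: [0.5757, 0.2326, 0.1181]
eef_rot: [-3.138, -0.003, 1.116]
force: [-0.1, 0.5, -0.7]
grip_width: 0.0455
```

servo_tool --pt "0 0 -0.0005 0 0 0 -1" --pt "0 0 -0.001 0 0 0 -1" --pt "0 0 -0.0015 0 0 0 -1" --pt "0 0 -0.002 0 0 0 -1" --pt "0 0 -0.0025 0 0 0 -1" --pt "0 0 -0.003 0 0 0 -1" --pt "0 0 -0.003 0 0 0 -1" --pt "0 0 -0.003 0 0 0 -1"

```text
time_s: 21.1
ee_pos: [0.5757, 0.2326, 0.1151]
eef_rot: [-3.138, -0.003, 1.116]
force: [0.5, -0.4, -2.0]
grip_width: 0.0459
```

```bash
python3 r.py w15
```

```text
21.1 [0.5757 0.2326 0.1151] [-3.1380e+00 -3.1000e-03  1.1161e+00] [ 0.53 -0.4  -2.03] 0.04587987661085224
bar 288 tool x [-0.0013  0.0021  0.0042] y [-0.0127  0.0001  0.0128] wz [0.184  0.187  0.1885]
gate 708 tool x [-0.0021  0.0063  0.014 ] y [-0.0046 -0.0006  0.0038] wz [0.204  0.2052 0.2064]
hook top grey 1195 tool x [0.015  0.0214 0.0281] y [-0.009  -0.0005  0.0079] wz [0.2013 0.2073 0.2087]
```

View pics/w15.png

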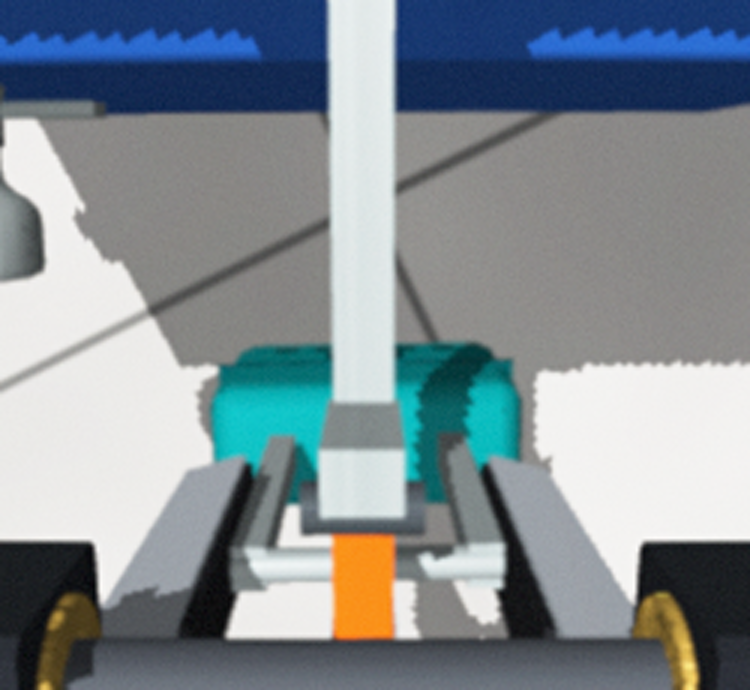

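The gate has snapped shut and lies level (orange, z=0.205) over the bar. Now feel for the seat in small steps.

servo_tool --pt "0 0 -0.0003 0 0 0 -1" --pt "0 0 -0.0006 0 0 0 -1" --pt "0 0 -0.0009 0 0 0 -1" --pt "0 0 -0.0012 0 0 0 -1" --pt "0 0 -0.0015 0 0 0 -1" --pt "0 0 -0.0018 0 0 0 -1" --pt "0 0 -0.002 0 0 0 -1" --pt "0 0 -0.002 0 0 0 -1"

```text
time_s: 21.82
ee_pos: [0.5757, 0.2326, 0.1131]
eef_rot: [-3.138, -0.003, 1.116]
force: [0.4, 0.1, -1.3]
grip_width: 0.0458
```

servo_tool --pt "0 0 -0.0002 0 0 0 -1" --pt "0 0 -0.0004 0 0 0 -1" --pt "0 0 -0.0006 0 0 0 -1" --pt "0 0 -0.0008 0 0 0 -1" --pt "0 0 -0.001 0 0 0 -1" --pt "0 0 -0.001 0 0 0 -1" --pt "0 0 -0.001 0 0 0 -1" --pt "0 0 -0.001 0 0 0 -1"

```text
time_s: 22.48
ee_pos: [0.5758, 0.2327, 0.1123]
eef_rot: [-3.138, -0.003, 1.116]
force: [-0.6, -0.2, 2.9]
grip_width: 0.0452
```

Seat contact at about 4 N. A little more for the tug.

servo_tool --pt "0 0 -0.0002 0 0 0 -1" --pt "0 0 -0.0004 0 0 0 -1" --pt "0 0 -0.0006 0 0 0 -1" --pt "0 0 -0.0006 0 0 0 -1" --pt "0 0 -0.0006 0 0 0 -1" --pt "0 0 -0.0006 0 0 0 -1" --pt "0 0 -0.0006 0 0 0 -1" --pt "0 0 -0.0006 0 0 0 -1"

```text
time_s: 23.15
ee_pos: [0.5758, 0.2327, 0.1119]
eef_rot: [-3.138, -0.003, 1.116]
force: [-2.1, -1.2, 5.6]
grip_width: 0.0456
```

```bash
python3 - <<'E'
from h import *
for i in range(4):
    cams.camera("top"); o=ctrl.get_obs(); print(o["time_s"],o["force"].round(2),o["ee_pos"].round(4),o["grip_width"])
E
```

```text
23.2 [-1.86 -1.06  4.32] [0.5759 0.2327 0.1119] 0.04585344203376164
23.25 [-3.24 -0.72  5.61] [0.5759 0.2327 0.1119] 0.04530327932984986
23.3 [-1.89 -0.92  5.24] [0.5758 0.2327 0.1119] 0.04570391162926506
23.35 [-1.88 -0.29  4.64] [0.5758 0.2327 0.1119] 0.04576914362337223
```

servo_tool --pt "0 0 -0.0002 0 0 0 -1" --pt "0 0 -0.0004 0 0 0 -1" --pt "0 0 -0.0005 0 0 0 -1" --pt "0 0 -0.0005 0 0 0 -1" --pt "0 0 -0.0005 0 0 0 -1" --pt "0 0 -0.0005 0 0 0 -1" --pt "0 0 -0.0005 0 0 0 -1" --pt "0 0 -0.0005 0 0 0 -1"

```text
time_s: 24.02
ee_pos: [0.5759, 0.2327, 0.1117]
eef_rot: [-3.139, -0.004, 1.116]
force: [-3.0, 0.2, 6.5]
grip_width: 0.0455
```

```bash
python3 - <<'E'
from h import *
for i in range(3):
    cams.camera("top"); o=ctrl.get_obs(); print(o["time_s"],o["force"].round(2),o["ee_pos"].round(4),o["grip_width"])
E
python3 r.py w16
```

```text
24.0667 [-2.53 -0.79  5.85] [0.5759 0.2327 0.1118] 0.045899438503208975
24.1167 [-2.37 -0.43  6.5 ] [0.5759 0.2327 0.1117] 0.045443400607436735
24.1667 [-2.53 -2.29  6.33] [0.5759 0.2327 0.1117] 0.045550512926449536
24.1667 [0.5759 0.2327 0.1117] [-3.1386 -0.0036  1.1162] [-2.53 -2.29  6.33] 0.045550512926449536
bar 287 tool x [-0.0012  0.0022  0.0041] y [-0.0127 -0.0071  0.0128] wz [0.1807 0.1838 0.1851]
gate 673 tool x [-0.0008  0.0069  0.0142] y [-0.0048 -0.0006  0.0038] wz [0.203  0.2042 0.2053]
hook top grey 1208 tool x [0.0151 0.0212 0.028 ] y [-0.0089 -0.0005  0.0079] wz [0.2014 0.2064 0.2078]
```

View pics/w16.png

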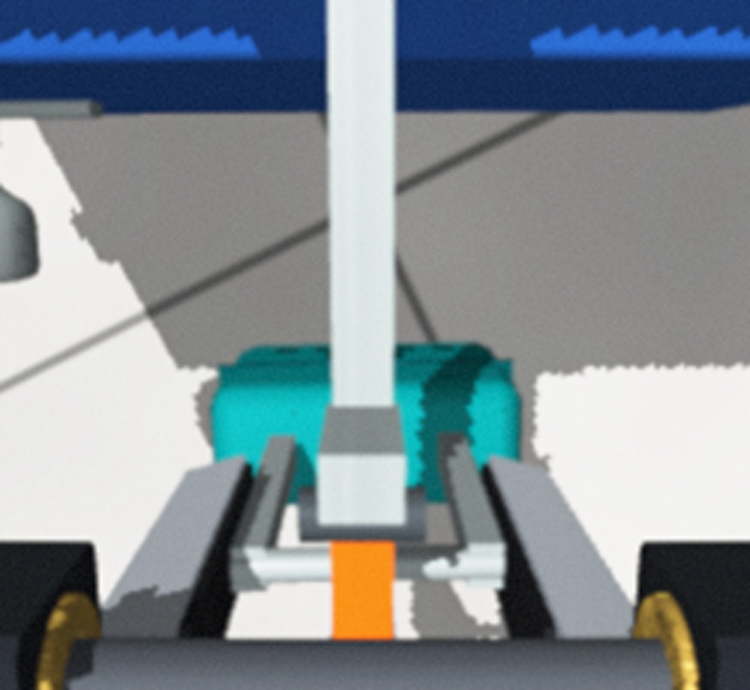

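The tug holds at about 7.7 N: 6.3 N read plus 1.4 N case weight, and the hook moved 1 mm, which agrees with its 8 N/mm give. The gate is still shut and the bar stays in the slot. Unload almost fully, then release gently.

servo_tool --pt "0 0 0.0004 0 0 0 -1" --pt "0 0 0.0008 0 0 0 -1" --pt "0 0 0.001 0 0 0 -1" --pt "0 0 0.001 0 0 0 -1" --pt "0 0 0.001 0 0 0 -1" --pt "0 0 0.001 0 0 0 -1" --pt "0 0 0.001 0 0 0 -1" --pt "0 0 0.001 0 0 0 -1" --newtons 5

```text
time_s: 24.88
ee_pos: [0.5759, 0.2327, 0.1126]
eef_rot: [-3.138, -0.004, 1.116]
force: [0.3, 0.8, -0.3]
grip_width: 0.046
```

servo_tool --pt "0 0 0 0 0 0 0.02" --pt "0 0 0 0 0 0 0.06" --pt "0 0 0 0 0 0 0.1" --pt "0 0 0 0 0 0 0.15" --pt "0 0 0 0 0 0 0.2" --pt "0 0 0 0 0 0 0.25" --pt "0 0 0 0 0 0 0.3" --pt "0 0 0 0 0 0 0.35"

```text
time_s: 25.55
ee_pos: [0.5759, 0.2327, 0.1126]
eef_rot: [-3.138, -0.003, 1.116]
force: [0.4, -0.8, 0.4]
grip_width: 0.0629
```

```bash
python3 r.py w17
```

```text
25.55 [0.5759 0.2327 0.1126] [-3.1385 -0.0035  1.1161] [ 0.35 -0.83  0.4 ] 0.06285110724046747
bar 289 tool x [-0.0016  0.002   0.004 ] y [-0.0127  0.0073  0.0128] wz [0.1819 0.1846 0.1861]
gate 684 tool x [-0.0008  0.0067  0.0141] y [-0.0049 -0.0006  0.0038] wz [0.2038 0.2049 0.2061]
hook top grey 1204 tool x [0.0152 0.0213 0.0281] y [-0.0089 -0.0005  0.0078] wz [0.2014 0.2072 0.2085]
```

View pics/w17.png

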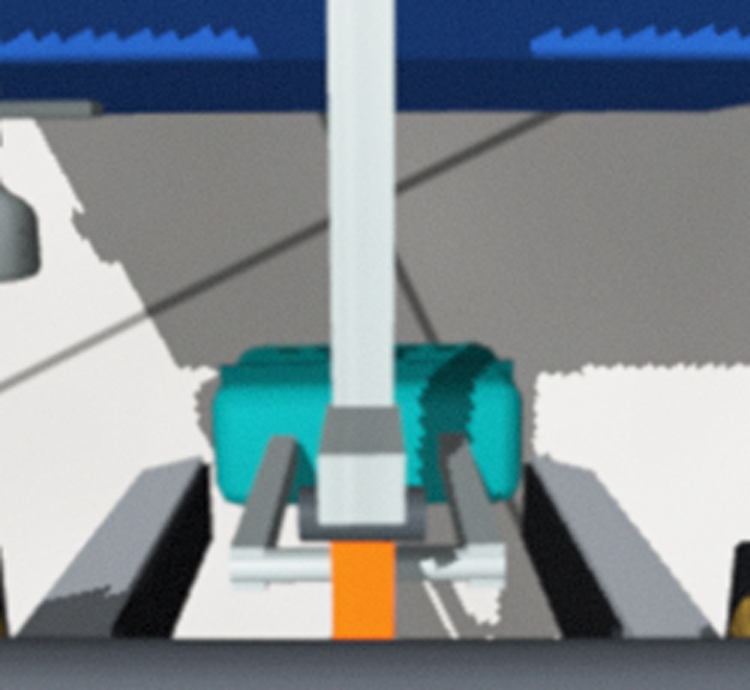

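Released: the case hangs on the hook under the shut gate. Open further and retreat straight up.

servo_tool --pt "0 0 0 0 0 0 0.6" --pt "0 0 0 0 0 0 0.8" --pt "0 0 0.01 0 0 0 0.8" --pt "0 0 0.03 0 0 0 0.8" --pt "0 0 0.055 0 0 0 0.8" --pt "0 0 0.08 0 0 0 0.8" --pt "0 0 0.105 0 0 0 0.8" --pt "0 0 0.12 0 0 0 0.8"

```text
time_s: 26.27
ee_pos: [0.5763, 0.2328, 0.2365]
eef_rot: [-3.141, -0.006, 1.116]
force: [-0.0, -0.1, -0.2]
grip_width: 0.0844
```

servo_tool --pt "-0.005 -0.01 0.01 0 0 0 0.8" --pt "-0.01 -0.025 0.02 0 0 0 0.8" --pt "-0.02 -0.045 0.03 0 0 0 0.8" --pt "-0.03 -0.07 0.03 0 0 0 0.8" --pt "-0.04 -0.09 0.03 0 0 0 0.8" --pt "-0.045 -0.1 0.03 0 0 0 0.8" --pt "-0.045 -0.1 0.03 0 0 0 0.8" --pt "-0.045 -0.1 0.03 0 0 0 0.8"

```text
time_s: 26.93
ee_pos: [0.5315, 0.1331, 0.2671]
eef_rot: [3.142, -0.007, 1.116]
force: [0.2, 0.4, 0.2]
grip_width: 0.0846
```

```bash
python3 - <<'E'
from h import *
for i in range(2):
    p=cams.camera("scene"); save(p,f"sf{i}.png",(110,90,470,360),2.2); C=cloud(p); im=p["image"].astype(int)
    t=(im[:,:,1]-im[:,:,0]>25)&(im[:,:,1]>50)&(C[:,:,2]>.03)&(np.hypot(C[:,:,0]-.576,C[:,:,1]-.235)<.05); print(t.sum(),C[t].mean(0).round(4))
    for k in range(6): cams.camera("scene")
o=ctrl.get_obs(); p=cams.camera("wrist"); save(p,"wf.png",s=1.5); print(o["time_s"],o["ee_pos"],o["force"])
E
```

```text
346 [0.5819 0.2382 0.1064]
347 [0.5822 0.2381 0.1063]
27.6333 [0.53132521 0.13282978 0.26653364] [-0.07995026  0.00519832  0.52153474]
```

View pics/sf1.png

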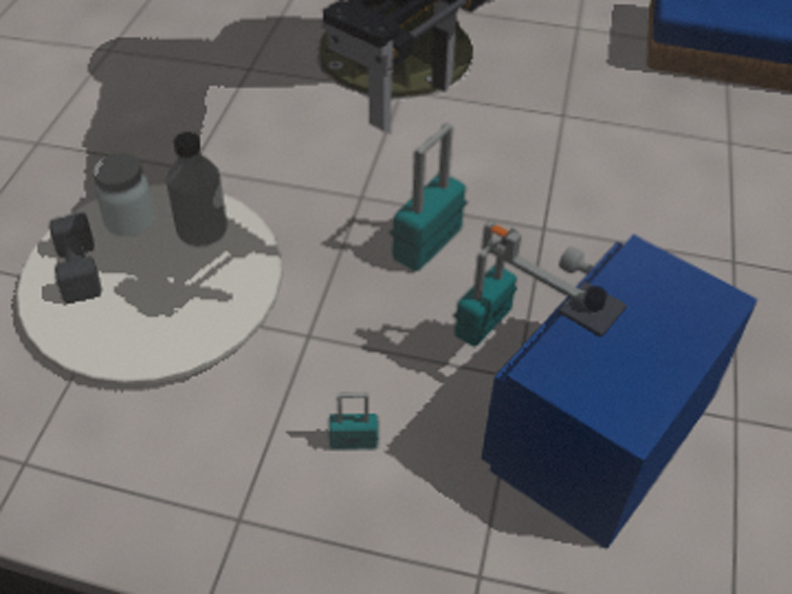

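View pics/wf.png

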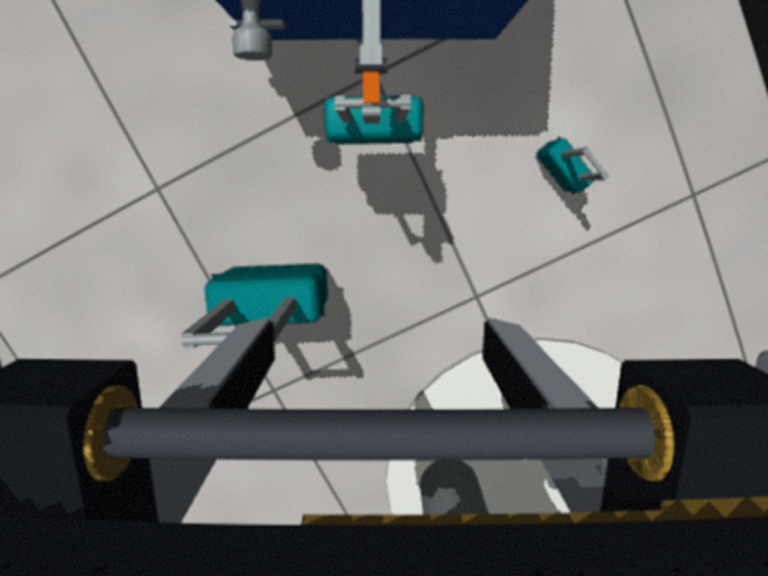

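The scene picture shows the case hanging plumb from the hook at px (487,300), under the shut gate at (498,230). The wrist picture shows the bar at (372,103) crossing beneath the orange gate. The case centroid moved only 0.3 mm over 0.35 s, the bystanders stand where they were, and the arm touches nothing.

```bash
python3 -c "
from station import hand_in
print(hand_in())"
```

```text
the job is handed in; nothing more can be done
None
```

The middle-sized teal case is hanging on the cabinet's hook with the gate shut above its bar, and the job is handed in at about 27.6 s; no verdict was reported.

**How it went:** I gripped the case by its bail, lifted it off the turntable and pressed the bar down past the gate until it snapped shut. I then found the seat by touch, tugged down at about 7.7 N by the wrist force for over 0.8 s, unloaded, let go and backed away.

**Last checks:**
- The bar sat in the slot under a level gate, about 3 mm above the measured seat (z ≈ 0.180).
- The case looked plumb and moved only 0.3 mm between two pictures 0.35 s apart.
- The bottle, jar and dumbbell look unmoved; I judged this by eye, not by measurement.
- The wrist force was near zero after I backed away.

**What went wrong or disagreed:**
- **Fingertips:** they end about 39 mm short of the reported tool point (wrist and scene cameras agree). My first grasp closed on nothing above the bail, so I used the measured fingertip position from then on.
- **First approach to the hook:** I carried the case too high, and its body pushed against the hook tip with about 5 N and tilted about 0.3 rad in the grip. I stood it on the table, gripped it again and came in lower.

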